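# Take the sound hood off the compressor

### The arm

A 7-joint arm with a two-finger parallel gripper is mounted at the origin on the work surface. World frame = base frame: x ahead of the robot, y to its left, z up, the work surface at z = 0. Lengths are in m, angles in rad, forces in N, time in s.
With the tool pointing down it reaches from about 0.425 to 0.925 m from the base axis. Payload 6.8 kg.
Tool frame: the origin (TCP) lies at the very end of the fingers, on their centre line; the grasp point (between the pads) lies 19 mm behind it (r.grip_depth is the distance from the TCP to the grasp point, in m); z points along the fingers, y is the direction in which the jaws open and shut (so a half turn about z gives the same grasp; the last joint's range is limited). The gripper opens to 85 mm and grips with 20 to 120 N. Pads are 22 mm wide; open, the fingers measure 114 mm over their backs; the gripper's body (76 mm by 85 mm) begins 54 mm behind the grasp point. The pads swing forward as they close: fully open they stand 13 mm farther back than shut.
Start: joints at [1.112, 0.477, 0.022, 1.555, -0.011, 1.109, -0.083], TCP at [0.232, -0.634, 0.231] pointing down, gripper open.
Joint ranges: [-2.96, 2.96], [-0.34, 2.1], [-1.41, 1.46], [0.24, 2.44], [-1.37, 4.51], [0.17, 1.92], [-2.96, 2.96]. Speed limits (rad/s): [2.39, 2.39, 3.14, 3.14, 3.14, 3.14, 3.14].

### API

Orientations are given as a rotation vector (axis times angle).
In Python, from bench import status, eyes, workorder, spotter, r gives the robot as it stands.
- The arm moves only by the tool drive_tool, never from a script. Its argument "commands" is a list of rows, each an object of numbers: "rx", "ry", "rz": the turn, a rotation vector about the world's x, y, z normalised to -1 to 1, where 1 is 8 degrees; "tx", "ty", "tz": the shift along the world's x, y, z normalised to -1 to 1, where 1 is 20 mm; "grip": the closure, from -1 (fully open) to 1 (shut). A call has 1 to 10 rows; each row shifts and turns the commanded pose from where the row before left it; what a row does not reach is not made up. A row lasts 1/8 s, in which the tool goes at most 62.5 mm and 10.7 degrees, less where a joint would pass 70% of its speed; a pose out of reach is approached as far as the arm can. A call with a number of a shift or a turn outside -1 to 1 is refused whole. A call with a gripper value outside its range is refused whole. The fingers move at their own pace and stop on an object; "grip_force" is the grip in N (left out, the last holds). Time passes only in rows, so rows that do not move let the fingers close. It gives the time, the measured TCP pose, the force and the opening at its end, in the units of the state.
- status.get_obs(): the state, without advancing time (a new reading comes with each control period).
- eyes.grab_frame(name): name is "side" or "top" or "wrist"; returns a dict with "frame" (400x640x3 uint8, blue, green, red), "range_z" (400x640 float32, m along the optical axis (not along the pixel's ray), 0 where there is no reading), "fx", "fy", "cx", "cy" (pixels), "dist_coeffs" ([k1, k2, p1, p2, k3] as OpenCV has them; the pictures are not rectified), "T" (4x4, takes a point from camera to world coordinates); the wrist camera has in their place "T_tool_cam" (4x4, takes a point from camera to tool coordinates, whose origin is the TCP and whose axes are the flange's). Camera axes: x right, y down, z forward; pixel columns grow to the right and rows downward; lengths in m; the calibration is good to about 2 mm. A picture is of the moment at which its call begins: read the wrist's pose just before it.
- workorder.hand_in(): hands the job in, once; it reports no verdict.
Trained networks look in the newest picture that a camera, given by its name, has taken for a name from the list of things; names that differ only in an ending like _2 or _b are one class to them, and where a whole thing is asked for, a point or a joint stands for the part that bears it (a point fixed in the world has none). Each returns a list of dicts, best first, with "confidence" (0 to 1); they miss things now and then, are a little off and sometimes report something else, mostly with a low value. They report only what shows in the picture. A call takes as long as a camera call.
- spotter.boxes_of(camera, target): "position" ([column, row] as shares, 0 to 1, of the picture: columns of its width, rows of its height, amid what is visible of it).
- spotter.masks_of(camera, target): "mask" (400x640 bool, what is visible of it) and "position" ([column, row] as shares, 0 to 1, of the picture: columns of its width, rows of its height, amid what is visible of it).
The state is a dict: "clock": time; "joints": joint angles; "qvel": joint speeds; "tau": joint torques, N m; "tcp_pos": TCP position; "orientation": TCP orientation; "contact_force": force on the tool from outside, world axes, zero at the start; "moment": the same for the moment, N m; "grip_width": finger opening in m.
Only numpy, scipy, OpenCV 4.12 (cv2) and the standard library are available. Lean on these libraries where they do the work, as an engineer would, in place of code of your own. Each camera call takes 0.05 s, during which the arm holds its last target.

### The job

Take the sound hood off the compressor for its service: first stand the can that blocks the hand gap upright in the aluminium tray. Then reach under the hood's raised front edge, push the hidden sprung catch aside while lifting the edge, and let the edge down again so that it rests on top of the sprung-back catch with your hand clear. Now take the hood by its top handle, lift it off level without forcing it, and set it down gently on its feet in the middle of the rubber mat, its long side along the mat's long side; leave the jar, wrench and screwdriver where they are.

Things in the scene. Friction and masses are not known exactly. Their poses are not given: they have to be found in the camera images.
- compressor: Workshop compressor fixed to the bench: dark steel skid 220 x 270 mm, deck 30 mm above the bench, motor and pump up to 125 mm above the bench. Origin: on the bench under the hood's middle; front faces its -x, y along the front, z up. The hood's rear wall stands in a channel 20 mm deep: lifting the front tilts the hood about its rear foot; it comes off straight up.
- hood: Loose grey sheet hood (4 mm, 0.65 kg +-25%), open below: 200 mm front to rear (x), 250 wide (y), 145 high. Origin: middle of its underside, on the deck; axes as the compressor's. Its front panel ends 70 mm above the underside in a lip, 100 mm in front of the origin, and rakes back to 50 mm in front at the top. Below the lip: hand gap 182 mm wide.
- lip (a point): Middle of the hood's lower front edge (rolled lip, 7 mm thick): 100 mm in front of the hood's origin, 70 mm above its underside, 100 mm above the bench when shut. Axes as the hood's.
- handle (a point): Middle of the hood's handle: round bar, 14 mm diameter, 110 mm long along the hood's y, 38 mm above the hood's top, 10 mm behind its middle, 183 mm above its underside. Axes as the hood's.
- catch (a joint): Travel (m) of the sprung catch, an upright steel blade on the deck behind the lip; 0 = home, the lip can then rise only 3 mm. Slides to the compressor's +y, at most 0.026, spring 3.2 to 5.3 N; from 0.014 the edge is free to rise. With the lip raised over 22 mm it can spring back under the edge, which let down then rests on it, lip about 20 mm above shut height.
- catch_tab (a point): Front edge of the catch's finger tab, on the face to be pushed towards the compressor's +y; 64 mm above the bench, 8 mm behind and 36 mm below the shut lip, 4 mm to -y of the middle. Tab 8 mm thick, 30 mm deep to the rear, 36 to 92 mm above the bench. The gap is free for 70 mm to its -y side, deck 30 mm above the bench. Axes as the compressor's.
- can_center (a point): Middle (half-way up) of the plain steel can, 52 mm diameter, 115 mm high, about 0.28 kg, standing on the bench in front of the hand gap. z is its axis.
- tray: Open aluminium tray fixed to the bench, 170 mm (own x) x 110 mm (own y), 25 mm high, walls and floor 4 mm. Origin: middle of its underside.
- mat: Black rubber mat fixed on the bench, 400 mm (own x) x 320 mm (own y), 4 mm thick. Origin: middle of its underside. The hood's y axis is to lie along the mat's x axis, either way round.
- jar: Bystander: glass jar with a steel lid, 60 mm diameter, 70 mm high. Origin: middle of its underside.
- wrench: Bystander: steel wrench lying flat on the bench.
- screwdriver: Bystander: screwdriver with a black handle lying on the bench.

How it is judged:
By the outcome, as a careful person would: the job done as asked, in the order asked, and still so for the second after the job is handed in, with the robot touching nothing.
It also fails if it takes over 64 s, if anything falls off the work surface, if the arm or the gripper's body presses on something with over 40 N, if the wrist force passes 120 N, or if a joint passes its speed limit or range.

## Working session

There is one attempt and no reset: what is moved stays moved. The work goes in short steps, Python scripts to look and compute and a tool call to move; the robot and the scene stay as the last step left them, time stands still between calls to the robot, and variables do not carry over. Pictures are saved under pics/ and viewed, and the job is handed in when it is done.

Besides the shell and the picture viewer there is one more tool, called as name(argument=value, ...) on one line, values as JSON. drive_tool: Moves the arm, as the interface text tells. Scaled input: -1 to 1 covers 20 mm each way for a shift and 8 degrees each way for a turn. Its arguments: {"type":"object","properties":{"commands":{"type":"array","items":{"type":"object","properties":{"rx":{"type":"number"},"ry":{"type":"number"},"rz":{"type":"number"},"tx":{"type":"number"},"ty":{"type":"number"},"tz":{"type":"number"},"grip":{"type":"number"}}}},"grip_force":{"type":"number"}},"required":["commands"]}

```bash
ls; mkdir -p pics; cat > h.py <<'E'
import numpy as np, cv2
from bench import status, eyes, workorder, spotter, r
from scipy.spatial.transform import Rotation as R
def grab(n,save=None):
    o=status.get_obs(); f=eyes.grab_frame(n)
    if n=='wrist':
        T=np.eye(4);T[:3,:3]=R.from_rotvec(o['orientation']).as_matrix();T[:3,3]=o['tcp_pos'];f['T']=T@f['T_tool_cam']
    if save: cv2.imwrite('pics/'+save,f['frame'])
    return f
def cloud(f):
    K=np.array([[f['fx'],0,f['cx']],[0,f['fy'],f['cy']],[0,0,1]]);h,w=f['range_z'].shape
    u,v=np.meshgrid(np.arange(w),np.arange(h))
    p=cv2.undistortPoints(np.stack([u,v],-1).reshape(-1,1,2).astype(np.float64),K,np.array(f['dist_coeffs'])).reshape(h,w,2)
    z=f['range_z'].astype(float);P=np.stack([p[...,0]*z,p[...,1]*z,z],-1)
    W=P@f['T'][:3,:3].T+f['T'][:3,3];W[z==0]=np.nan
    return W
def st():
    o=status.get_obs()
    for k in ['clock','joints','tcp_pos','orientation','contact_force','moment','grip_width']: print(k,np.round(o[k],4))
E
python3 - <<'E'
from h import *
st()
for c in ['side','top']:
    f=grab(c,c+'0.png');W=cloud(f);print(c,np.round(f['T'],3).tolist())
    for t in ['compressor','hood','lip','handle','catch','catch_tab','can_center','tray','mat','jar','wrench','screwdriver']:
        for m in spotter.masks_of(c,t)[:2]:
            P=W[m['mask']];P=P[~np.isnan(P[:,0])]
            print(t,round(m['confidence'],2),np.round(np.array(m['position'])*[640,400]),m['mask'].sum(),np.round(np.median(P,0),3) if len(P) else '', np.round(np.percentile(P,2,axis=0),3) if len(P) else '',np.round(np.percentile(P,98,axis=0),3) if len(P) else '')
    np.save(c+'0.npy',W)
E
```

```text
pics
clock 0.0
joints [ 1.1119  0.4778  0.0223  1.5565 -0.0115  1.1093 -0.0831]
tcp_pos [ 0.2318 -0.6333  0.2303]
orientation [-3.0916e+00 -5.4800e-01  7.0000e-04]
contact_force [-0.3947  0.0988 -0.5345]
moment [ 0.0236 -0.0355 -0.021 ]
grip_width 0.0853
side [[-0.955, -0.282, 0.088, 0.445], [-0.296, 0.907, -0.299, 0.335], [0.004, -0.312, -0.95, 1.236], [0.0, 0.0, 0.0, 1.0]]
compressor 0.77 [297. 356.] 609 [0.473 0.382 0.035] [0.393 0.315 0.025] [0.595 0.461 0.068]
compressor 0.21 [273. 319.] 8222 [0.553 0.307 0.175] [0.426 0.18  0.105] [0.683 0.426 0.219]
hood 0.67 [275. 319.] 8071 [0.553 0.307 0.175] [0.426 0.181 0.109] [0.681 0.425 0.219]
lip 0.61 [272. 315.] 8162 [0.553 0.307 0.175] [0.426 0.182 0.108] [0.681 0.426 0.219]
handle 0.6 [272. 314.] 8103 [0.554 0.308 0.175] [0.427 0.182 0.109] [0.681 0.426 0.219]
can_center 0.98 [266. 254.] 395 [0.635 0.159 0.113] [0.617 0.133 0.008] [0.662 0.177 0.119]
tray 0.95 [334. 211.] 2146 [ 0.493 -0.049  0.004] [ 0.411 -0.103 -0.002] [0.576 0.011 0.027]
mat 0.98 [350. 133.] 10679 [ 0.52  -0.304  0.003] [ 0.334 -0.465 -0.002] [ 0.714 -0.16   0.
[... 984 characters left out ...]
 0.147 0.112] [0.618 0.126 0.007] [0.665 0.172 0.119]
tray 0.81 [334. 227.] 2011 [ 0.496 -0.047  0.004] [ 0.413 -0.102 -0.002] [0.576 0.007 0.026]
tray 0.53 [204. 202.] 7408 [0.544 0.292 0.174] [0.414 0.169 0.058] [0.684 0.42  0.217]
mat 0.91 [415. 215.] 13219 [ 0.519 -0.314  0.003] [ 0.333 -0.466 -0.002] [ 0.719 -0.161  0.009]
mat 0.5 [265. 178.] 381 [0.633 0.147 0.112] [0.617 0.126 0.008] [0.663 0.174 0.119]
jar 0.55 [338. 148.] 346 [ 0.735 -0.078  0.068] [ 0.716 -0.104  0.013] [ 0.766 -0.052  0.074]
wrench 0.72 [293. 138.] 301 [0.781 0.074 0.006] [ 0.754 -0.015 -0.003] [0.799 0.128 0.012]
screwdriver 0.91 [348. 281.] 292 [ 0.335 -0.098  0.022] [ 0.313 -0.142  0.001] [ 0.357 -0.033  0.028]
```

View pics/side0.png

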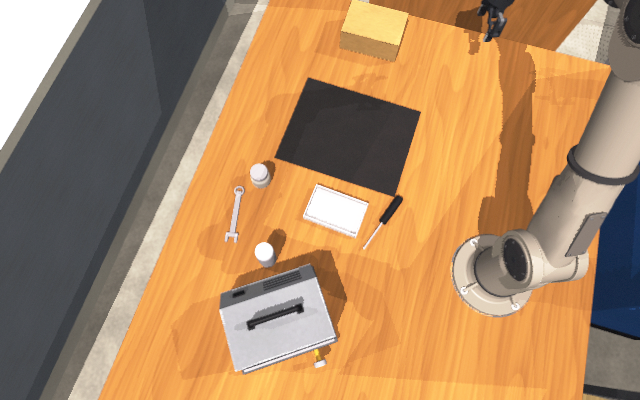

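View pics/top0.png

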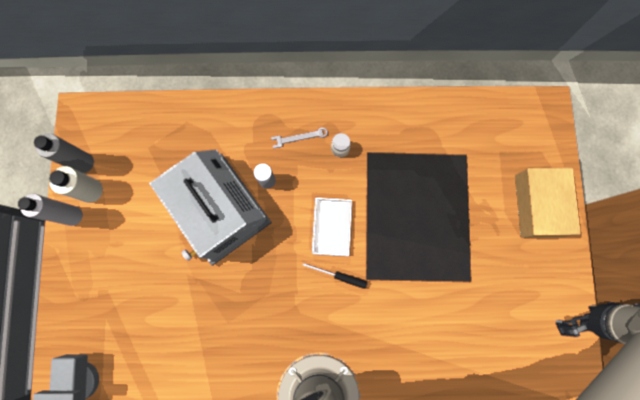

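```bash
python3 - <<'E'
from h import *
for c in ['side','top']:
    W=np.load(c+'0.npy').reshape(-1,3)
    near=(abs(W[:,0]-.55)<.2)&(abs(W[:,1]-.3)<.2)
    a=W[near&(abs(W[:,2]-.175)<.004)]; rc=cv2.minAreaRect(a[:,:2].astype(np.float32)*1000); print(c,'top',rc, len(a))
    b=W[near&(W[:,2]>.19)];rc=cv2.minAreaRect(b[:,:2].astype(np.float32)*1000);m=b[:,:2].mean(0);u,s,v=np.linalg.svd(b[:,:2]-m);print('handle',rc,m,np.degrees(np.arctan2(v[0,1],v[0,0])),b[:,2].max())
    # mat
    m=(abs(W[:,0]-.52)<.25)&(abs(W[:,1]+.31)<.2)
    # can top
    k=(abs(W[:,0]-.635)<.06)&(abs(W[:,1]-.155)<.06)&(abs(W[:,2]-.115)<.007)
    P=W[k];
    print('can',cv2.minAreaRect(P[:,:2].astype(np.float32)*1000),np.median(P,0))
for c in ['side','top']:
    f=grab(c);W=cloud(f)
    for t in ['mat','tray','jar']:
        m=spotter.masks_of(c,t)[0]['mask'];P=W[m];P=P[~np.isnan(P[:,0])]
        if t=='mat': P=P[P[:,2]<.012]
        lo=cv2.minAreaRect(P[:,:2].astype(np.float32)*1000);print(c,t,lo)
E
```

```text
side top ((543.5728759765625, 318.4998474121094), (251.18116760253906, 154.02883911132812), 35.728065490722656) 6090
handle ((549.655517578125, 306.8201904296875), (132.44944763183594, 13.964620590209961), 35.4424934387207) [0.54991992 0.30732085] 35.719203914637546 0.2239050240321523
can ((620.9249267578125, 174.50955200195312), (46.56627655029297, 111.01966094970703), 44.589412689208984) [0.64028418 0.15380978 0.11478922]
top top ((544.794189453125, 318.3248596191406), (253.61827087402344, 156.885498046875), 35.566009521484375) 4578
handle ((550.2501220703125, 306.6129150390625), (128.2576446533203, 14.239383697509766), 35.969852447509766) [0.54757112 0.30394952] -144.05028158859628 0.22373091407996482
can ((622.4200439453125, 174.4883270263672), (47.13893508911133, 107.1705322265625), 40.1695442199707) [0.63871627 0.15530433 0.114385  ]
side mat ((526.056396484375, -315.53741455078125), (326.3768005371094, 403.08123779296875), 87.30023956298828)
side tray ((494.82476806640625, -50.62659454345703), (122.56272888183594, 177.10403442382812), 85.1440200805664)
side jar ((743.1364135742188, -76.32455444335938), (58.60601806640625, 57.09660720825195), 37.54474639892578)
top mat ((527.05517578125, -315.05340576171875), (325.3115234375, 402.6288757324219), 87.52788543701172)
top tray ((497.4758605957031, -46.526100158691406), (114.56243896484375, 179.42117309570312), 85.97533416748047)
top jar ((743.7174682617188, -79.23666381835938), (56.72383499145508, 57.48454666137695), 69.94485473632812)
```

```bash
python3 - <<'E'
from h import *
print([ (a,getattr(r,a)) for a in dir(r) if not a.startswith('_')])
print(R.from_rotvec(status.get_obs()['orientation']).as_matrix().round(3))
f=grab('wrist','w0.png');print(np.round(f['T_tool_cam'],3))
for c in ['side','top']:
    W=np.load(c+'0.npy').reshape(-1,3);
    k=(abs(W[:,0]-.64)<.04)&(abs(W[:,1]-.145)<.035)&(W[:,2]>.105)&(W[:,2]<.122);P=W[k]
    h=(P[:,:2]-[.559,.298])@np.array([.583,-.812]);P=P[h>.12]
    print(c,cv2.minEnclosingCircle(P[:,:2].astype(np.float32)*1000),P[:,:2].mean(0),len(P),P[:,2].mean())
E
```

```text
[('Unreachable', <class 'bench.Unreachable'>), ('grip_depth', 0.0187)]
[[ 0.939  0.344  0.   ]
 [ 0.344 -0.939 -0.   ]
 [ 0.     0.    -1.   ]]
[[ 0.001 -0.949 -0.315  0.081]
 [ 1.     0.001  0.001  0.001]
 [-0.001 -0.315  0.949 -0.141]
 [ 0.     0.     0.     1.   ]]
side ((642.6441650390625, 152.46836853027344), 25.06990623474121) [0.64130662 0.15278266] 260 0.11445245229195136
top ((641.61181640625, 150.7344512939453), 25.331174850463867) [0.64151664 0.15105466] 232 0.1140207146908684
```

drive_tool(commands=[{"tx":0.5,"ty":1,"rz":0.33,"grip":-1},{"tx":0.5,"ty":1,"rz":0.33},{"tx":0.5,"ty":1,"rz":0.33},{"tx":0.5,"ty":1,"rz":0.33},{"tx":0.5,"ty":1,"rz":0.33},{"tx":0.5,"ty":1,"rz":0.33},{"tx":0.5,"ty":1,"rz":0.33},{"tx":0.5,"ty":1,"rz":0.33},{"tx":0.5,"ty":1,"rz":0.33},{"tx":0.5,"ty":1,"rz":0.33}])

```text
validation failed for argument at $.co...
```

drive_tool(commands=[{"tx":0.5,"ty":1,"rz":0.33},{"tx":0.5,"ty":1,"rz":0.33},{"tx":0.5,"ty":1,"rz":0.33},{"tx":0.5,"ty":1,"rz":0.33},{"tx":0.5,"ty":1,"rz":0.33},{"tx":0.5,"ty":1,"rz":0.33},{"tx":0.5,"ty":1,"rz":0.33},{"tx":0.5,"ty":1,"rz":0.33},{"tx":0.5,"ty":1,"rz":0.33},{"tx":0.5,"ty":1,"rz":0.33}])

```text
validation failed for argument at $.co...
```

```bash
python3 -c "
from h import *
st();print(R.from_rotvec(status.get_obs()['orientation']).as_matrix().round(3))"
```

```text
clock 1.75
joints [ 1.1119  0.477   0.0224  1.5554 -0.0115  1.1093 -0.0831]
tcp_pos [ 0.232  -0.6339  0.2313]
orientation [3.0934 0.5482 0.    ]
contact_force [ 0.4303 -0.4805  0.0341]
moment [-0.0391 -0.0423  0.0209]
grip_width 0.0849
[[ 0.939  0.344  0.   ]
 [ 0.344 -0.939 -0.   ]
 [ 0.     0.    -1.   ]]
```

drive_tool(commands=[{"tx":0.5,"ty":1.0,"tz":0.0,"rx":0.0,"ry":0.0,"rz":0.33,"grip":-1.0}], grip_force=40)

```text
clock: 1.88
tcp_pos: [0.2405, -0.6149, 0.2311]
orientation: [3.08, 0.616, -0.002]
contact_force: [-1.1, 0.8, 0.1]
grip_width: 0.0853
```

drive_tool(commands=[{"tx":0.5,"ty":1.0,"tz":0.0,"rx":0.0,"ry":0.0,"rz":0.33,"grip":-1.0},{"tx":0.5,"ty":1.0,"tz":0.0,"rx":0.0,"ry":0.0,"rz":0.33,"grip":-1.0},{"tx":0.5,"ty":1.0,"tz":0.0,"rx":0.0,"ry":0.0,"rz":0.33,"grip":-1.0},{"tx":0.5,"ty":1.0,"tz":0.0,"rx":0.0,"ry":0.0,"rz":0.33,"grip":-1.0},{"tx":0.5,"ty":1.0,"tz":0.0,"rx":0.0,"ry":0.0,"rz":0.33,"grip":-1.0},{"tx":0.5,"ty":1.0,"tz":0.0,"rx":0.0,"ry":0.0,"rz":0.33,"grip":-1.0},{"tx":0.5,"ty":1.0,"tz":0.0,"rx":0.0,"ry":0.0,"rz":0.33,"grip":-1.0},{"tx":0.5,"ty":1.0,"tz":0.0,"rx":0.0,"ry":0.0,"rz":0.33,"grip":-1.0},{"tx":0.5,"ty":1.0,"tz":0.0,"rx":0.0,"ry":0.0,"rz":0.33,"grip":-1.0}])

```text
clock: 3.0
tcp_pos: [0.3326, -0.4326, 0.2313]
orientation: [2.885, 1.244, 0.0]
contact_force: [0.0, -0.7, 0.4]
grip_width: 0.0852
```

```bash
python3 -c "
from h import *
st();print(R.from_rotvec(status.get_obs()['orientation']).as_matrix().round(3))"
```

```text
clock 3.0
joints [ 9.2770e-01  2.7190e-01 -1.5200e-01  1.8583e+00  4.7900e-02  1.0148e+00
 -4.0000e-04]
tcp_pos [ 0.3326 -0.4326  0.2313]
orientation [2.8845e+00 1.2444e+00 1.0000e-04]
contact_force [ 0.0221 -0.7106  0.3851]
moment [-0.0683 -0.0331  0.0161]
grip_width 0.0852
[[ 0.686  0.727  0.   ]
 [ 0.727 -0.686 -0.   ]
 [ 0.     0.    -1.   ]]
```

drive_tool(commands=[{"tx":0.517,"ty":0.977,"tz":0.0,"rx":0.0,"ry":0.0,"rz":0.33,"grip":-1.0},{"tx":0.517,"ty":0.977,"tz":0.0,"rx":0.0,"ry":0.0,"rz":0.33,"grip":-1.0},{"tx":0.517,"ty":0.977,"tz":0.0,"rx":0.0,"ry":0.0,"rz":0.33,"grip":-1.0},{"tx":0.517,"ty":0.977,"tz":0.0,"rx":0.0,"ry":0.0,"rz":0.33,"grip":-1.0},{"tx":0.517,"ty":0.977,"tz":0.0,"rx":0.0,"ry":0.0,"rz":0.33,"grip":-1.0},{"tx":0.517,"ty":0.977,"tz":0.0,"rx":0.0,"ry":0.0,"rz":0.33,"grip":-1.0},{"tx":0.517,"ty":0.977,"tz":0.0,"rx":0.0,"ry":0.0,"rz":0.33,"grip":-1.0},{"tx":0.517,"ty":0.977,"tz":0.0,"rx":0.0,"ry":0.0,"rz":0.33,"grip":-1.0},{"tx":0.517,"ty":0.977,"tz":0.0,"rx":0.0,"ry":0.0,"rz":0.33,"grip":-1.0},{"tx":0.517,"ty":0.977,"tz":0.0,"rx":0.0,"ry":0.0,"rz":0.33,"grip":-1.0}])

```text
clock: 4.25
tcp_pos: [0.4361, -0.2372, 0.2313]
orientation: [2.524, 1.87, 0.0]
contact_force: [0.7, -0.6, -0.2]
grip_width: 0.0857
```

drive_tool(commands=[{"tx":0.517,"ty":0.977,"tz":0.0,"rx":0.0,"ry":0.0,"rz":0.33,"grip":-1.0},{"tx":0.517,"ty":0.977,"tz":0.0,"rx":0.0,"ry":0.0,"rz":0.33,"grip":-1.0},{"tx":0.517,"ty":0.977,"tz":0.0,"rx":0.0,"ry":0.0,"rz":0.33,"grip":-1.0},{"tx":0.517,"ty":0.977,"tz":0.0,"rx":0.0,"ry":0.0,"rz":0.33,"grip":-1.0},{"tx":0.517,"ty":0.977,"tz":0.0,"rx":0.0,"ry":0.0,"rz":0.33,"grip":-1.0},{"tx":0.517,"ty":0.977,"tz":0.0,"rx":0.0,"ry":0.0,"rz":0.33,"grip":-1.0},{"tx":0.517,"ty":0.977,"tz":0.0,"rx":0.0,"ry":0.0,"rz":0.33,"grip":-1.0},{"tx":0.517,"ty":0.977,"tz":0.0,"rx":0.0,"ry":0.0,"rz":0.33,"grip":-1.0},{"tx":0.517,"ty":0.977,"tz":0.0,"rx":0.0,"ry":0.0,"rz":0.33,"grip":-1.0},{"tx":0.517,"ty":0.977,"tz":0.0,"rx":0.0,"ry":0.0,"rz":0.33,"grip":-1.0}])

```text
clock: 5.5
tcp_pos: [0.5395, -0.0418, 0.2313]
orientation: [2.031, 2.397, 0.0]
contact_force: [0.4, -0.1, -0.9]
grip_width: 0.0855
```

drive_tool(commands=[{"tx":0.517,"ty":0.977,"tz":0.0,"rx":0.0,"ry":0.0,"rz":0.33,"grip":-1.0},{"tx":0.517,"ty":0.977,"tz":0.0,"rx":0.0,"ry":0.0,"rz":0.33,"grip":-1.0},{"tx":0.517,"ty":0.977,"tz":0.0,"rx":0.0,"ry":0.0,"rz":0.33,"grip":-1.0},{"tx":0.517,"ty":0.977,"tz":0.0,"rx":0.0,"ry":0.0,"rz":0.33,"grip":-1.0},{"tx":0.517,"ty":0.977,"tz":0.0,"rx":0.0,"ry":0.0,"rz":0.33,"grip":-1.0},{"tx":0.517,"ty":0.977,"tz":0.0,"rx":0.0,"ry":0.0,"rz":0.33,"grip":-1.0},{"tx":0.517,"ty":0.977,"tz":0.0,"rx":0.0,"ry":0.0,"rz":0.33,"grip":-1.0},{"tx":0.517,"ty":0.977,"tz":0.0,"rx":0.0,"ry":0.0,"rz":0.33,"grip":-1.0},{"tx":0.517,"ty":0.977,"tz":0.0,"rx":0.0,"ry":0.0,"rz":0.33,"grip":-1.0},{"tx":0.517,"ty":0.977,"tz":0.0,"rx":0.0,"ry":0.0,"rz":0.33,"grip":-1.0}])

```text
clock: 6.75
tcp_pos: [0.6429, 0.1536, 0.2313]
orientation: [-1.429, -2.798, -0.0]
contact_force: [0.1, 0.3, 0.3]
grip_width: 0.0855
```

```bash
python3 - <<'E'
from h import *
st();print(R.from_rotvec(status.get_obs()['orientation']).as_matrix().round(3))
f=grab('wrist','w1.png');W=cloud(f);np.save('w1.npy',W)
m=spotter.masks_of('wrist','can_center')[0];print(m['confidence'],np.array(m['position'])*[640,400]);P=W[m['mask']];P=P[P[:,2]>.105];print(cv2.minEnclosingCircle(P[:,:2].astype(np.float32)*1000),P[:,2].mean())
E
```

```text
clock 6.75
joints [ 0.111   0.5301 -0.634   1.557   0.3321  1.1643  0.0362]
tcp_pos [0.6429 0.1536 0.2313]
orientation [-1.4294 -2.7975 -0.    ]
contact_force [0.1154 0.3103 0.318 ]
moment [-0.0174  0.0032  0.0405]
grip_width 0.0855
[[-0.586  0.81  -0.   ]
 [ 0.81   0.586  0.   ]
 [ 0.     0.    -1.   ]]
0.94 [318.208 183.68 ]
((642.2705078125, 150.85888671875), 24.3508358001709) 0.11361573163311056
```

View pics/w1.png

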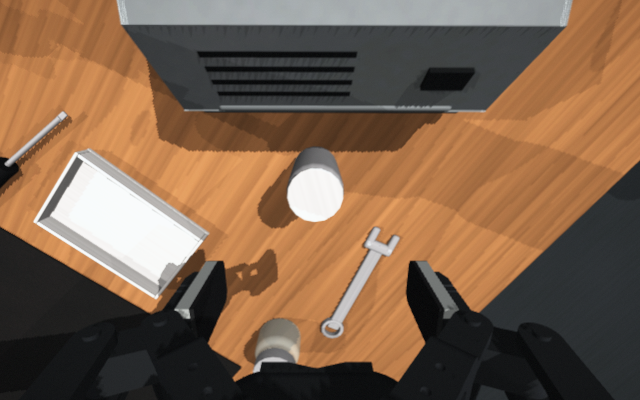

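drive_tool(commands=[{"tx":-0.05,"ty":-0.1,"tz":-1.0,"rx":0.0,"ry":0.0,"rz":0.0,"grip":-1.0},{"tx":0.0,"ty":0.0,"tz":-1.0,"rx":0.0,"ry":0.0,"rz":0.0,"grip":-1.0},{"tx":0.0,"ty":0.0,"tz":-1.0,"rx":0.0,"ry":0.0,"rz":0.0,"grip":-1.0},{"tx":0.0,"ty":0.0,"tz":-1.0,"rx":0.0,"ry":0.0,"rz":0.0,"grip":-1.0},{"tx":0.0,"ty":0.0,"tz":-1.0,"rx":0.0,"ry":0.0,"rz":0.0,"grip":-1.0},{"tx":0.0,"ty":0.0,"tz":-1.0,"rx":0.0,"ry":0.0,"rz":0.0,"grip":-1.0},{"tx":0.0,"ty":0.0,"tz":-1.0,"rx":0.0,"ry":0.0,"rz":0.0,"grip":-1.0},{"tx":0.0,"ty":0.0,"tz":-0.8,"rx":0.0,"ry":0.0,"rz":0.0,"grip":-0.5},{"tx":0.0,"ty":0.0,"tz":0.0,"rx":0.0,"ry":0.0,"rz":0.0,"grip":1.0},{"tx":0.0,"ty":0.0,"tz":0.0,"rx":0.0,"ry":0.0,"rz":0.0,"grip":1.0}], grip_force=35)

```text
clock: 8.1
tcp_pos: [0.6414, 0.1505, 0.0756]
orientation: [1.433, 2.795, 0.001]
contact_force: [0.0, -0.3, -2.7]
grip_width: 0.0507
```

drive_tool(commands=[{"tx":0.0,"ty":0.0,"tz":0.0,"rx":0.0,"ry":0.0,"rz":0.0,"grip":1.0},{"tx":0.0,"ty":0.0,"tz":0.0,"rx":0.0,"ry":0.0,"rz":0.0,"grip":1.0},{"tx":0.0,"ty":0.0,"tz":0.0,"rx":0.0,"ry":0.0,"rz":0.0,"grip":1.0}])

```text
clock: 8.48
tcp_pos: [0.6413, 0.1502, 0.0756]
orientation: [1.434, 2.795, 0.0]
contact_force: [-0.3, 1.0, -2.6]
grip_width: 0.051
```

drive_tool(commands=[{"tx":0.0,"ty":0.0,"tz":1.0,"rx":0.0,"ry":0.0,"rz":0.0,"grip":1.0},{"tx":0.0,"ty":0.0,"tz":1.0,"rx":0.0,"ry":0.0,"rz":0.0,"grip":1.0},{"tx":-0.3,"ty":-0.5,"tz":1.0,"rx":0.0,"ry":0.0,"rz":0.0,"grip":1.0},{"tx":-0.7,"ty":-1.0,"tz":0.0,"rx":0.0,"ry":0.0,"rz":0.0,"grip":1.0},{"tx":-0.7,"ty":-1.0,"tz":0.0,"rx":0.0,"ry":0.0,"rz":0.0,"grip":1.0},{"tx":-0.7,"ty":-1.0,"tz":0.0,"rx":0.0,"ry":0.0,"rz":0.0,"grip":1.0},{"tx":-0.7,"ty":-1.0,"tz":0.0,"rx":0.0,"ry":0.0,"rz":0.0,"grip":1.0},{"tx":-0.7,"ty":-1.0,"tz":0.0,"rx":0.0,"ry":0.0,"rz":0.0,"grip":1.0},{"tx":-0.7,"ty":-1.0,"tz":0.0,"rx":0.0,"ry":0.0,"rz":0.0,"grip":1.0},{"tx":-0.7,"ty":-1.0,"tz":0.0,"rx":0.0,"ry":0.0,"rz":0.0,"grip":1.0}])

```text
clock: 9.72
tcp_pos: [0.5366, -0.0011, 0.1367]
orientation: [1.434, 2.794, -0.0]
contact_force: [-0.1, -0.8, -2.5]
grip_width: 0.0508
```

drive_tool(commands=[{"tx":-0.8,"ty":-1.0,"tz":0.0,"rx":0.0,"ry":0.0,"rz":0.0,"grip":1.0},{"tx":-0.8,"ty":-1.0,"tz":0.0,"rx":0.0,"ry":0.0,"rz":0.0,"grip":1.0},{"tx":-0.4,"ty":-0.4,"tz":0.0,"rx":0.0,"ry":0.0,"rz":0.0,"grip":1.0},{"tx":0.0,"ty":0.0,"tz":-1.0,"rx":0.0,"ry":0.0,"rz":0.0,"grip":1.0},{"tx":0.0,"ty":0.0,"tz":-1.0,"rx":0.0,"ry":0.0,"rz":0.0,"grip":1.0},{"tx":0.0,"ty":0.0,"tz":-0.5,"rx":0.0,"ry":0.0,"rz":0.0,"grip":1.0},{"tx":0.0,"ty":0.0,"tz":0.0,"rx":0.0,"ry":0.0,"rz":0.0,"grip":1.0}])

```text
clock: 10.6
tcp_pos: [0.4971, -0.0474, 0.0852]
orientation: [-1.433, -2.795, 0.0]
contact_force: [-0.2, 0.5, -2.1]
grip_width: 0.0508
```

drive_tool(commands=[{"tx":0.0,"ty":0.0,"tz":-0.13,"rx":0.0,"ry":0.0,"rz":0.0,"grip":1.0},{"tx":0.0,"ty":0.0,"tz":-0.12,"rx":0.0,"ry":0.0,"rz":0.0,"grip":1.0},{"tx":0.0,"ty":0.0,"tz":0.0,"rx":0.0,"ry":0.0,"rz":0.0,"grip":1.0}])

```text
clock: 10.98
tcp_pos: [0.4972, -0.0477, 0.0804]
orientation: [1.434, 2.795, 0.0]
contact_force: [-0.0, -0.3, -1.5]
grip_width: 0.0508
```

drive_tool(commands=[{"tx":0.0,"ty":0.0,"tz":-0.05,"rx":0.0,"ry":0.0,"rz":0.0,"grip":1.0},{"tx":0.0,"ty":0.0,"tz":0.0,"rx":0.0,"ry":0.0,"rz":0.0,"grip":-1.0},{"tx":0.0,"ty":0.0,"tz":0.0,"rx":0.0,"ry":0.0,"rz":0.0,"grip":-1.0},{"tx":0.0,"ty":0.0,"tz":0.2,"rx":0.0,"ry":0.0,"rz":0.0,"grip":-1.0},{"tx":0.0,"ty":0.0,"tz":1.0,"rx":0.0,"ry":0.0,"rz":0.0,"grip":-1.0},{"tx":0.0,"ty":0.0,"tz":1.0,"rx":0.0,"ry":0.0,"rz":0.0,"grip":-1.0},{"tx":0.0,"ty":0.0,"tz":1.0,"rx":0.0,"ry":0.0,"rz":0.0,"grip":-1.0},{"tx":0.0,"ty":0.0,"tz":1.0,"rx":0.0,"ry":0.0,"rz":0.0,"grip":-1.0}])

```text
clock: 11.98
tcp_pos: [0.4972, -0.0476, 0.1643]
orientation: [1.433, 2.795, 0.0]
contact_force: [-1.0, 0.3, -0.3]
grip_width: 0.0856
```

```bash
python3 - <<'E'
from h import *
st()
f=grab('side','s2.png');W=cloud(f)
m=spotter.masks_of('side','can_center')[0];print(m['confidence'],np.array(m['position'])*[640,400]);P=W[m['mask']];P=P[P[:,2]>.105];print(cv2.minEnclosingCircle(P[:,:2].astype(np.float32)*1000),P[:,2].mean())
E
```

```text
clock 11.975
joints [ 0.5259  0.3434 -0.6613  2.0002  0.2707  0.8842  0.3426]
tcp_pos [ 0.4972 -0.0476  0.1643]
orientation [1.4333e+00 2.7952e+00 3.0000e-04]
contact_force [-0.9926  0.2602 -0.321 ]
moment [ 0.0418  0.0113 -0.0288]
grip_width 0.0856
0.67 [335.296 206.32 ]
((503.1853942871094, -41.511783599853516), 28.94400978088379) 0.11899401074155419
```

View pics/s2.png

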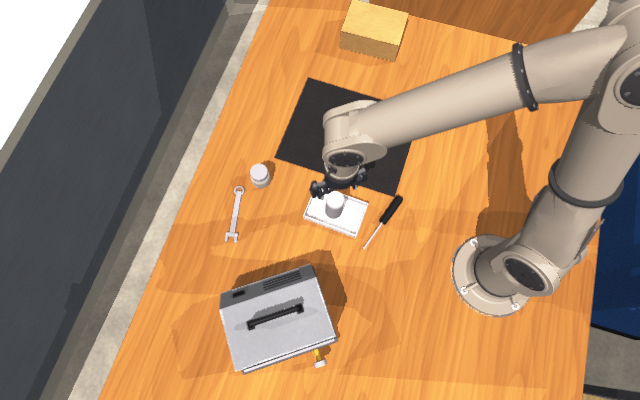

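```bash
cat > kin.py <<'E'
import numpy as np, itertools
from scipy.optimize import least_squares
from scipy.spatial.transform import Rotation as R
D=[([1.1119,.4770,.0224,1.5554,-.0115,1.1093,-.0831],[.232,-.6339,.2313],[3.0934,.5482,0]),
([.9277,.2719,-.1520,1.8583,.0479,1.0148,-.0004],[.3326,-.4326,.2313],[2.8845,1.2444,.0001]),
([.1110,.5301,-.6340,1.5570,.3321,1.1643,.0362],[.6429,.1536,.2313],[-1.4294,-2.7975,0]),
([.5259,.3434,-.6613,2.0002,.2707,.8842,.3426],[.4972,-.0476,.1643],[1.4333,2.7952,.0003])]
def fk(q,p,s):
    # base yaw p0, tool yaw p1, links
    T=np.eye(4)
    def rot(ax,a,t):
        nonlocal T
        M=np.eye(4);M[:3,:3]=R.from_euler(ax,a).as_matrix();T=T@M
        N=np.eye(4);N[:3,3]=t;T=T@N
    rot('z',p[0],[0,0,p[2]])
    rot('z',s[0]*q[0],[0,0,0])
    rot('y',q[1],[0,0,p[3]])
    rot('z',s[1]*q[2],[p[7],0,0])
    rot('y',q[3],[p[8],0,p[4]])
    rot('z',s[2]*q[4],[0,0,0])
    rot('y',q[5],[p[5],0,p[6]])
    rot('z',s[3]*q[6]+p[1],[0,0,0])
    return T
def res(p,s,data=D):
    e=[]
    for q,t,o in data:
        T=fk(q,p,s);e+=list(T[:3,3]-t);e+=list((R.from_matrix(T[:3,:3]).inv()*R.from_rotvec(o)).as_rotvec()*.3)
    return np.array(e)
def fit():
    best=None
    for s in itertools.product([1,-1],repeat=4):
        for y0 in [0,1.57,3.14,-1.57]:
          for b0 in [0,1.57,3.14,-1.57]:
            l=least_squares(res,[b0,y0,.3,.35,.35,.05,.2,0,0],args=(s,))
            if best is None or l.cost<best[0]: best=(l.cost,s,l.x)
    return best
if __name__=='__main__':
    b=fit();print(b);print(np.abs(res(b[2],b[1])).max())
E
python3 kin.py
```

```text
(np.float64(0.0001488138915702461), (-1, -1, -1, -1), array([-0.09997558,  1.47077888,  8.61735397,  0.5531229 ,  0.51709672,
        0.06492832,  8.61921287,  0.03218184,  0.02273911]))
0.008177108677689837
```

drive_tool(commands=[{"tx":0.6,"ty":0.7,"tz":1.0,"rx":0.0,"ry":0.0,"rz":0.0,"grip":0.0},{"tx":0.8,"ty":0.7,"tz":1.0,"rx":0.2,"ry":0.15,"rz":0.0,"grip":0.0},{"tx":0.8,"ty":0.7,"tz":0.5,"rx":0.4,"ry":0.29,"rz":0.0,"grip":0.0},{"tx":0.8,"ty":0.7,"tz":0.0,"rx":0.4,"ry":0.29,"rz":0.0,"grip":0.0},{"tx":0.8,"ty":0.7,"tz":0.0,"rx":0.4,"ry":0.29,"rz":0.0,"grip":0.0},{"tx":0.8,"ty":0.7,"tz":0.0,"rx":0.4,"ry":0.29,"rz":0.0,"grip":0.0},{"tx":0.8,"ty":0.7,"tz":0.0,"rx":0.4,"ry":0.29,"rz":0.0,"grip":0.0},{"tx":0.8,"ty":0.7,"tz":0.0,"rx":0.4,"ry":0.29,"rz":0.0,"grip":0.0}])

```text
clock: 13.08
tcp_pos: [0.6215, 0.0645, 0.2123]
orientation: [-1.244, -2.424, -0.281]
contact_force: [-0.3, -0.5, -0.2]
grip_width: 0.0428
```

```bash
python3 - <<'E'
from h import *
o=status.get_obs();print([np.round(o[k],4).tolist() for k in ['joints','tcp_pos','orientation']])
E
```

```text
[[0.4428, 0.6807, -0.7216, 1.4782, 0.0217, 1.3174, 0.4144], [0.6215, 0.0645, 0.2123], [-1.2439, -2.4242, -0.2813]]
```

```bash
cat > kin2.py <<'E'
import numpy as np
from kin import D,R,least_squares
D=D+[([0.4428, 0.6807, -0.7216, 1.4782, 0.0217, 1.3174, 0.4144], [0.6215, 0.0645, 0.2123], [-1.2439, -2.4242, -0.2813])]
def fk(q,p):
    T=np.eye(4)
    def rot(ax,a,t):
        nonlocal T
        M=np.eye(4);M[:3,:3]=R.from_euler(ax,a).as_matrix();T=T@M
        N=np.eye(4);N[:3,3]=t;T=T@N
    rot('z',p[0]-q[0],[0,p[9],p[2]])
    rot('y',q[1],[0,p[10],p[3]])
    rot('z',-q[2],[p[7],p[11],0])
    rot('y',q[3],[p[8],p[12],p[4]])
    rot('z',-q[4],[0,0,0])
    rot('y',q[5],[p[5],p[13],p[6]])
    rot('z',-q[6]+p[1],[0,0,0])
    return T
def res(p,data=None):
    e=[]
    for q,t,o in (data or D):
        T=fk(q,p);e+=list(T[:3,3]-t);e+=list((R.from_matrix(T[:3,:3]).inv()*R.from_rotvec(o)).as_rotvec()*.3)
    return np.array(e+list(.002*np.array(p[7:])))
l=least_squares(res,[-.1,1.47,.3,.55,.5,.05,.2,0,0]+[0]*5)
p=l.x
if __name__=='__main__':
    print(l.cost,p.round(4));print(res(p).round(4)[:30].reshape(-1,6))
E
python3 kin2.py
```

```text
3.4086362087411235e-09 [ 1.0000e-04  1.5708e+00  2.8710e-01  5.4180e-01  4.7260e-01 -2.0000e-04
  3.2700e-01 -3.0000e-04  0.0000e+00 -1.5300e-02 -1.5300e-02 -1.5600e-02
 -1.5600e-02 -5.0000e-04]
[[-0. -0.  0.  0. -0.  0.]
 [-0.  0. -0. -0.  0. -0.]
 [-0. -0. -0.  0. -0.  0.]
 [ 0. -0.  0.  0.  0.  0.]
 [ 0.  0.  0. -0. -0. -0.]]
```

```bash
cat > ik.py <<'E'
import numpy as np
from kin2 import fk,p,R,least_squares
lo=np.array([-2.96,-.34,-1.41,.24,-1.37,.17,-2.96]);hi=np.array([2.96,2.1,1.46,2.44,4.51,1.92,2.96])
def ik(pos,Rm,q0,reg=.003):
    def f(q):
        T=fk(q,p);return np.r_[(T[:3,3]-pos)*5,(R.from_matrix(T[:3,:3].T@Rm)).as_rotvec(),reg*(q-q0)]
    l=least_squares(f,np.clip(q0,lo+.01,hi-.01),bounds=(lo+.005,hi-.005));e=np.linalg.norm(f(l.x)[:6]);return l.x,e
hx=np.array([-.583,.812,0]);hy=np.array([-.812,-.583,0]);O=np.array([.559,.298,0])
def H(x,y,z): return O+x*hx+y*hy+np.array([0,0,z])
def tool(yaw,pitch,roll): # yaw deg heading rel hood +x (pos toward -y.. world ccw); roll 0: tool x up
    a=np.radians(125.7+yaw);d=np.radians(pitch)
    z=np.array([np.cos(a)*np.cos(d),np.sin(a)*np.cos(d),-np.sin(d)])
    y=np.cross(z,[0,0,1]);y/=np.linalg.norm(y); # x up => y = z x x
    x=np.cross(y,z);M=np.stack([x,y,z],1)
    return M@R.from_euler('z',roll,degrees=True).as_matrix()
E
python3 - <<'E'
from ik import *
q=np.array([0.4428, 0.6807, -0.7216, 1.4782, 0.0217, 1.3174, 0.4144])
T=fk(q,p);print(T.round(3))
for roll in [0,90,-90]:
  for yaw in [0,-15,-30]:
    for pitch in [0,15,25,35]:
      best=None
      rng=np.random.default_rng(0)
      for k in range(6):
        q0=q if k==0 else q+rng.normal(0,.5,7)
        s,e=ik(H(-.07,-.02,.08),tool(yaw,pitch,roll),q0)
        if best is None or e<best[1]: best=(s,e,k)
        if best[1]<2e-3: break
      print(roll,yaw,pitch,best[0].round(2),round(best[1],4),best[2],'margin',round(min((best[0]-lo).min(),(hi-best[0]).min()),2))
E
```

```text
[[-0.524  0.812 -0.257  0.622]
 [ 0.731  0.584  0.352  0.065]
 [ 0.436 -0.003 -0.9    0.212]
 [ 0.     0.     0.     1.   ]]
0 0 0 [ 0.39  1.46 -0.91  1.18 -0.41  1.56  0.54] 0.0 0 margin 0.36
0 0 15 [ 0.38  1.3  -0.87  1.26 -0.32  1.43  0.52] 0.0 0 margin 0.49
0 0 25 [ 0.36  1.2  -0.84  1.32 -0.25  1.34  0.49] 0.0 0 margin 0.57
0 0 35 [ 0.33  1.1  -0.81  1.38 -0.18  1.25  0.45] 0.0 0 margin 0.6
0 -15 0 [ 0.54  1.43 -0.95  1.4  -0.49  1.26  0.61] 0.0 0 margin 0.46
0 -15 15 [ 0.52  1.27 -0.91  1.47 -0.41  1.13  0.53] 0.0 0 margin 0.5
0 -15 25 [ 0.48  1.16 -0.88  1.52 -0.35  1.05  0.46] 0.0 0 margin 0.53
0 -15 35 [ 0.43  1.05 -0.84  1.56 -0.28  0.99  0.38] 0.0 0 margin 0.57
0 -30 0 [ 0.69  1.46 -1.04  1.62 -0.56  0.93  0.69] 0.0 0 margin 0.37
0 -30 15 [ 0.66  1.27 -1.    1.68 -0.49  0.8   0.55] 0.0 0 margin 0.41
0 -30 25 [ 0.61  1.14 -0.96  1.71 -0.44  0.74  0.45] 0.0 0 margin 0.45
0 -30 35 [ 0.53  1.   -0.89  1.74 -0.39  0.7   0.33] 0.0 0 margin 0.52
90 0 0 [ 0.26  1.34 -0.6   1.19 -0.68  1.65 -0.85] 0.0 0 margin 0.27
90 0 15 [ 0.23  1.19 -0.54  1.27 -0.6   1.5  -0.85] 0.0 0 margin 0.
[... 880 characters left out ...]
-1.21  1.31  0.12  1.35  1.79] 0.0 0 margin 0.2
-90 0 35 [ 0.48  1.29 -1.18  1.36  0.19  1.28  1.74] 0.0 0 margin 0.23
-90 -15 0 [ 0.67  1.68 -1.34  1.4  -0.03  1.2   1.84] 0.0 0 margin 0.07
-90 -15 15 [ 0.66  1.52 -1.3   1.46  0.08  1.11  1.73] 0.0 0 margin 0.11
-90 -15 25 [ 0.64  1.4  -1.27  1.51  0.15  1.05  1.66] 0.0 0 margin 0.14
-90 -15 35 [ 0.6   1.28 -1.23  1.55  0.22  1.    1.57] 0.0 0 margin 0.18
-90 -30 0 [ 0.83  1.76 -1.4   1.61  0.07  0.87  1.77] 0.0 0 margin 0.01
-90 -30 15 [ 0.81  1.57 -1.38  1.67  0.2   0.78  1.58] 0.0 0 margin 0.03
-90 -30 25 [ 0.77  1.42 -1.33  1.7   0.25  0.74  1.47] 0.0 0 margin 0.08
-90 -30 35 [ 0.71  1.27 -1.27  1.73  0.29  0.71  1.37] 0.0 0 margin 0.14
```

```bash
cat > mv.py <<'E'
from ik import *
from h import status
def plan(pos,Rm,n=None):
    o=status.get_obs();P=np.array(o['tcp_pos']);M=R.from_rotvec(o['orientation']).as_matrix()
    d=np.array(pos)-P;w=R.from_matrix(Rm@M.T).as_rotvec()
    print('d mm',(d*1000).round(1),'units',(d/.02).round(2),'rot deg',np.degrees(w).round(1),'units',(np.degrees(w)/8).round(2))
    m=max(abs(d/.02).max(),abs(np.degrees(w)/8).max(),1)
    n=n or int(np.ceil(m));print('n',n,'per row t',(d/.02/n).round(3),'r',(np.degrees(w)/8/n).round(3))
    q=np.array(o['joints']);
    for k in range(1,n+1):
        q2,e=ik(P+d*k/n,R.from_rotvec(w*k/n).as_matrix()@M,q)
        if k in(n//2,n): print(k,q2.round(2),round(e,4),'maxstep/row',abs(q2-q).max().round(2))
        q=q2
E
python3 - <<'E'
from mv import *
plan(H(-.17,-.045,.14),tool(0,15,90),n=20)
E
```

```text
d mm [ 73.1 121.7 -72.3] units [ 3.66  6.08 -3.62] rot deg [-10.4  80.  -58.9] units [-1.29 10.   -7.36]
n 20 per row t [ 0.183  0.304 -0.181] r [-0.065  0.5   -0.368]
10 [ 0.24  0.99 -0.55  1.11 -0.23  1.7  -0.26] 0.0 maxstep/row 0.07
20 [ 0.22  1.2  -0.47  1.01 -0.63  1.74 -0.94] 0.0 maxstep/row 0.06
```

drive_tool(commands=[{"tx":0.305,"ty":0.507,"tz":0.0,"rx":-0.108,"ry":0.833,"rz":-0.613,"grip":0.72},{"tx":0.305,"ty":0.507,"tz":0.0,"rx":-0.108,"ry":0.833,"rz":-0.613,"grip":0.72},{"tx":0.305,"ty":0.507,"tz":0.0,"rx":-0.108,"ry":0.833,"rz":-0.613,"grip":0.72},{"tx":0.305,"ty":0.507,"tz":0.0,"rx":-0.108,"ry":0.833,"rz":-0.613,"grip":0.72},{"tx":0.305,"ty":0.507,"tz":0.0,"rx":-0.108,"ry":0.833,"rz":-0.613,"grip":0.72},{"tx":0.305,"ty":0.507,"tz":0.0,"rx":-0.108,"ry":0.833,"rz":-0.613,"grip":0.72},{"tx":0.305,"ty":0.507,"tz":-0.5,"rx":-0.108,"ry":0.833,"rz":-0.613,"grip":0.72},{"tx":0.305,"ty":0.507,"tz":-0.6,"rx":-0.108,"ry":0.833,"rz":-0.613,"grip":0.72}])

```text
clock: 14.08
tcp_pos: [0.6701, 0.146, 0.1898]
orientation: [-1.721, -1.209, 0.238]
contact_force: [-0.4, -0.9, -0.1]
grip_width: 0.0118
```

drive_tool(commands=[{"tx":0.305,"ty":0.507,"tz":-0.6,"rx":-0.108,"ry":0.833,"rz":-0.613,"grip":0.72},{"tx":0.305,"ty":0.507,"tz":-0.6,"rx":-0.108,"ry":0.833,"rz":-0.613,"grip":0.72},{"tx":0.305,"ty":0.507,"tz":-0.6,"rx":-0.108,"ry":0.833,"rz":-0.613,"grip":0.72},{"tx":0.305,"ty":0.507,"tz":-0.7,"rx":-0.108,"ry":0.833,"rz":-0.613,"grip":0.72},{"tx":0.0,"ty":0.0,"tz":0.0,"rx":0.0,"ry":0.0,"rz":0.0,"grip":0.72}])

```text
clock: 14.7
tcp_pos: [0.6927, 0.1855, 0.1372]
orientation: [-1.765, -0.568, 0.444]
contact_force: [-0.1, 0.3, 0.6]
grip_width: 0.0118
```

```bash
python3 - <<'E'
from mv import *
from h import *
st()
f=grab('wrist','w3.png');W=cloud(f);np.save('w3.npy',W)
f=grab('side','s3.png')
for t in ['catch_tab','lip']:
  for m in spotter.masks_of('wrist',t)[:2]:
    print(t,m['confidence'],np.array(m['position'])*[640,400],m['mask'].sum())
plan(H(-.14,-.035,.062),tool(0,15,90))
E
```

```text
clock 14.7
joints [ 0.2136  1.2049 -0.4564  1.0124 -0.6371  1.7498 -0.9374]
tcp_pos [0.6927 0.1855 0.1372]
orientation [-1.7653 -0.5678  0.4441]
contact_force [-0.0533  0.3182  0.585 ]
moment [-0.8556 -0.6044  0.036 ]
grip_width 0.0118
catch_tab 0.71 [371.712 244.2  ] 1341
lip 0.65 [300.096 178.   ] 28905
d mm [-25.8  18.6 -80.7] units [-1.29  0.93 -4.03] rot deg [ 0.   0.2 -0.2] units [ 0.    0.03 -0.03]
n 5 per row t [-0.258  0.186 -0.807] r [ 0.     0.006 -0.006]
2 [ 0.21  1.22 -0.46  1.04 -0.63  1.71 -0.9 ] 0.0 maxstep/row 0.02
5 [ 0.2   1.26 -0.45  1.08 -0.61  1.65 -0.85] 0.0 maxstep/row 0.02
```

View pics/w3.png

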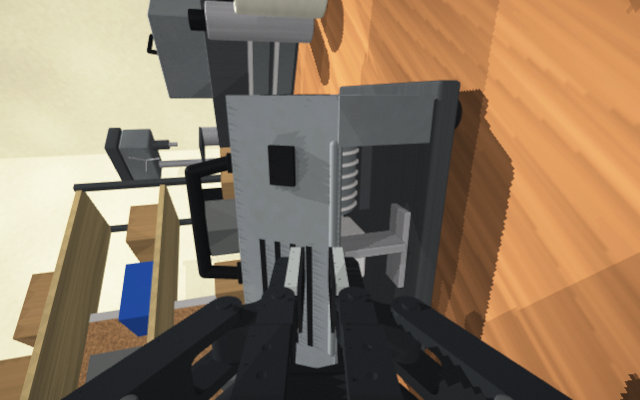

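View pics/s3.png

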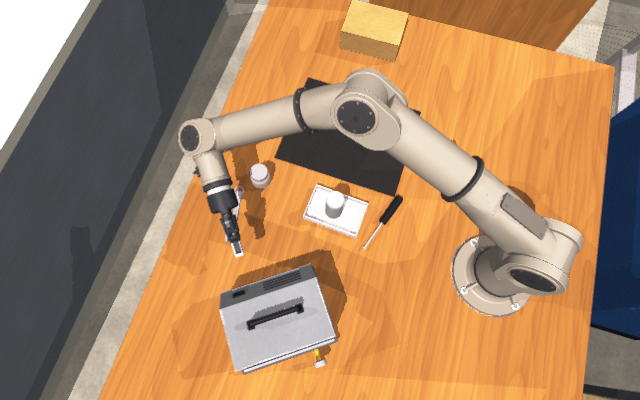

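```bash
python3 - <<'E'
from ik import *
W=np.load('w3.npy')
h=lambda P:np.stack([(P-O)@hx,(P-O)@hy,P[...,2]],-1)
C=h(W)*1000
for (u,v) in [(334,160),(334,220),(338,145),(352,160),(352,190),(350,210),(345,215),(362,180),(365,240),(385,240),(394,225),(394,260),(400,210),(404,240),(404,270),(400,280),(380,180),(430,200),(380,120),(300,220),(250,220)]:
    print((u,v),C[v,u].round(0))
E
python3 -c "
import cv2;a=cv2.imread('pics/w3.png')[70:310,200:480];cv2.imwrite('pics/w3z.png',cv2.resize(a,None,fx=2.5,fy=2.5))"
```

```text
(334, 160) [-97. -79. 103.]
(334, 220) [-99. -34. 103.]
(338, 145) [-98. -90. 101.]
(352, 160) [ -2. -57.  52.]
(352, 190) [  1. -24.  50.]
(350, 210) [-2. -1. 52.]
(345, 215) [79. 38. 28.]
(362, 180) [ -0. -34.  39.]
(365, 240) [-75.  -1.  66.]
(385, 240) [-79.  -1.  49.]
(394, 225) [-66.  -8.  34.]
(394, 260) [-72.  25.  34.]
(400, 210) [-74. -26.  33.]
(404, 240) [-84.  -1.  33.]
(404, 270) [-84.  30.  30.]
(400, 280) [-85.  39.  34.]
(380, 180) [-23. -39.  29.]
(430, 200) [-102.  -44.   25.]
(380, 120) [ -98. -106.   70.]
(300, 220) [-82. -29. 125.]
(250, 220) [-57. -24. 163.]
```

View pics/w3z.png

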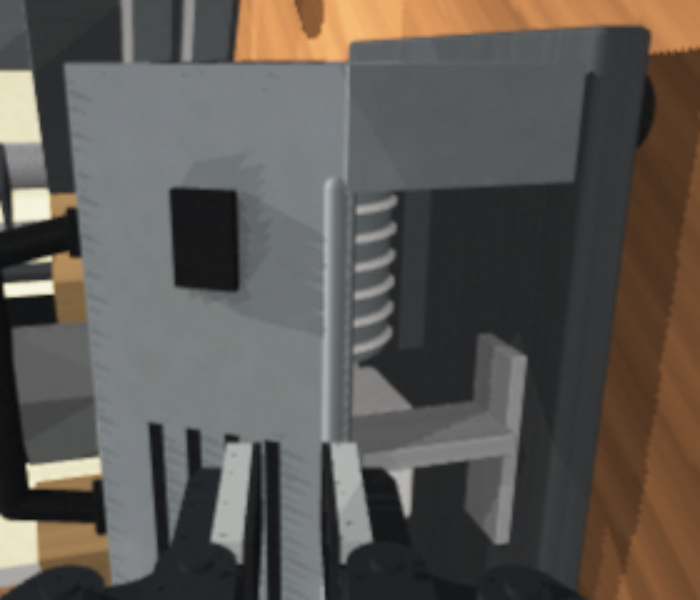

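drive_tool(commands=[{"tx":-0.258,"ty":0.186,"tz":-0.8,"rx":0.0,"ry":0.0,"rz":0.0,"grip":0.72},{"tx":-0.258,"ty":0.186,"tz":-0.8,"rx":0.0,"ry":0.0,"rz":0.0,"grip":0.72},{"tx":-0.258,"ty":0.186,"tz":-0.8,"rx":0.0,"ry":0.0,"rz":0.0,"grip":0.72},{"tx":-0.258,"ty":0.186,"tz":-0.7,"rx":0.0,"ry":0.0,"rz":0.0,"grip":0.72},{"tx":-0.258,"ty":0.186,"tz":-0.6,"rx":0.0,"ry":0.0,"rz":0.0,"grip":0.72},{"tx":0.0,"ty":0.0,"tz":0.0,"rx":0.0,"ry":0.0,"rz":0.0,"grip":0.72}])

```text
clock: 15.65
tcp_pos: [0.6675, 0.205, 0.0661]
orientation: [-1.765, -0.57, 0.441]
contact_force: [0.7, 0.4, 0.8]
grip_width: 0.0117
```

```bash
python3 - <<'E'
from mv import *
from h import *
st()
f=grab('wrist','w4.png');W=cloud(f);np.save('w4.npy',W)
for t in ['catch_tab']:
  for m in spotter.masks_of('wrist',t)[:2]:
    C=W[m['mask']];C=C[~np.isnan(C[:,0])]-O;print(t,m['confidence'],np.array(m['position'])*[640,400],m['mask'].sum())
    for a in (hx,hy,[0,0,1]): print(np.percentile(C@a,[2,10,50,90,98]).round(3))
plan(H(-.07,-.033,.064),tool(0,15,90))
E
```

```text
clock 15.65
joints [ 0.2042  1.2586 -0.4515  1.0839 -0.6141  1.6539 -0.8532]
tcp_pos [0.6675 0.205  0.0661]
orientation [-1.7647 -0.5704  0.4407]
contact_force [0.7321 0.3816 0.8303]
moment [-0.7978 -0.5951 -0.0096]
grip_width 0.0117
catch_tab 0.77 [285.696 259.6  ] 1422
[-0.091 -0.091 -0.078 -0.064 -0.061]
[-0.002 -0.001 -0.001  0.004  0.006]
[0.038 0.043 0.066 0.09  0.094]
d mm [-42.2  55.8  -3.6] units [-2.11  2.79 -0.18] rot deg [ 0.   0.1 -0.1] units [ 0.    0.01 -0.02]
n 3 per row t [-0.704  0.93  -0.061] r [ 0.001  0.002 -0.006]
1 [ 0.2   1.24 -0.46  1.14 -0.62  1.61 -0.84] 0.0 maxstep/row 0.05
3 [ 0.18  1.21 -0.48  1.23 -0.64  1.52 -0.82] 0.0 maxstep/row 0.05
```

View pics/w4.png

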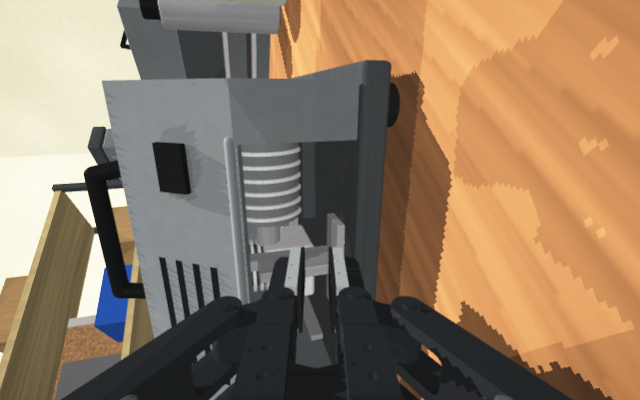

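drive_tool(commands=[{"tx":-0.53,"ty":0.7,"tz":-0.03,"rx":0.0,"ry":0.0,"rz":0.0,"grip":0.72},{"tx":-0.53,"ty":0.7,"tz":-0.03,"rx":0.0,"ry":0.0,"rz":0.0,"grip":0.72},{"tx":-0.53,"ty":0.7,"tz":-0.03,"rx":0.0,"ry":0.0,"rz":0.0,"grip":0.72},{"tx":-0.53,"ty":0.7,"tz":-0.03,"rx":0.0,"ry":0.0,"rz":0.0,"grip":0.72},{"tx":0.0,"ty":0.0,"tz":0.0,"rx":0.0,"ry":0.0,"rz":0.0,"grip":0.72}])

```text
clock: 16.38
tcp_pos: [0.625, 0.2621, 0.0656]
orientation: [-1.764, -0.573, 0.44]
contact_force: [0.2, 0.3, 0.2]
grip_width: 0.0122
```

drive_tool(commands=[{"tx":-0.406,"ty":-0.292,"tz":0.0,"rx":0.0,"ry":0.0,"rz":0.0,"grip":0.72},{"tx":-0.406,"ty":-0.292,"tz":0.0,"rx":0.0,"ry":0.0,"rz":0.0,"grip":0.72},{"tx":-0.203,"ty":-0.146,"tz":0.0,"rx":0.0,"ry":0.0,"rz":0.0,"grip":0.72},{"tx":-0.203,"ty":-0.146,"tz":0.0,"rx":0.0,"ry":0.0,"rz":0.0,"grip":0.72},{"tx":0.0,"ty":0.0,"tz":0.0,"rx":0.0,"ry":0.0,"rz":0.0,"grip":0.72}])

```text
clock: 17.0
tcp_pos: [0.6025, 0.2424, 0.0647]
orientation: [-1.767, -0.57, 0.436]
contact_force: [5.4, -0.2, -2.1]
grip_width: 0.012
```

drive_tool(commands=[{"tx":-0.183,"ty":-0.131,"tz":0.0,"rx":0.0,"ry":0.0,"rz":0.0,"grip":0.72},{"tx":-0.183,"ty":-0.131,"tz":0.0,"rx":0.0,"ry":0.0,"rz":0.0,"grip":0.72},{"tx":0.0,"ty":0.0,"tz":0.0,"rx":0.0,"ry":0.0,"rz":0.0,"grip":0.72}])

```text
clock: 17.38
tcp_pos: [0.5952, 0.2378, 0.0651]
orientation: [-1.766, -0.571, 0.436]
contact_force: [6.0, 0.8, -1.1]
grip_width: 0.0121
```

```bash
python3 - <<'E'
from ik import *
from h import *
st()
f=grab('wrist','w5.png');W=cloud(f);np.save('w5.npy',W)
E
```

```text
clock 17.375
joints [ 0.2214  1.1734 -0.4795  1.3344 -0.6286  1.4976 -0.7776]
tcp_pos [0.5952 0.2378 0.0651]
orientation [-1.7663 -0.5708  0.4364]
contact_force [ 6.028   0.7937 -1.1   ]
moment [-0.9804 -1.0188 -0.9885]
grip_width 0.0121
```

View pics/w5.png

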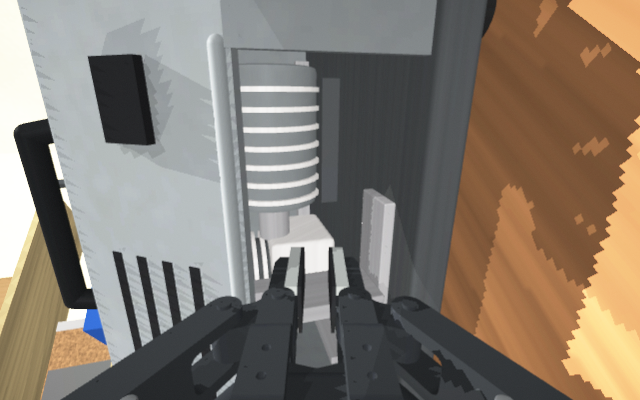

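drive_tool(commands=[{"tx":0.0,"ty":0.0,"tz":0.25,"rx":0.0,"ry":0.0,"rz":0.0,"grip":0.72},{"tx":0.0,"ty":0.0,"tz":0.25,"rx":0.0,"ry":0.0,"rz":0.0,"grip":0.72},{"tx":-0.04,"ty":0.05,"tz":0.2,"rx":0.0,"ry":0.0,"rz":0.0,"grip":0.72},{"tx":0.0,"ty":0.0,"tz":0.0,"rx":0.0,"ry":0.0,"rz":0.0,"grip":0.72}])

```text
clock: 17.92
tcp_pos: [0.5936, 0.2392, 0.0788]
orientation: [-1.766, -0.572, 0.438]
contact_force: [3.9, 3.9, -5.0]
grip_width: 0.0122
```

drive_tool(commands=[{"tx":-0.04,"ty":0.05,"tz":0.2,"rx":0.0,"ry":0.0,"rz":0.0,"grip":0.72},{"tx":-0.04,"ty":0.05,"tz":0.2,"rx":0.0,"ry":0.0,"rz":0.0,"grip":0.72},{"tx":-0.04,"ty":0.05,"tz":0.2,"rx":0.0,"ry":0.0,"rz":0.0,"grip":0.72},{"tx":-0.04,"ty":0.05,"tz":0.2,"rx":0.0,"ry":0.0,"rz":0.0,"grip":0.72},{"tx":0.0,"ty":0.0,"tz":0.15,"rx":0.0,"ry":0.0,"rz":0.0,"grip":0.72},{"tx":0.0,"ty":0.0,"tz":0.0,"rx":0.0,"ry":0.0,"rz":0.0,"grip":0.72}])

```text
clock: 18.68
tcp_pos: [0.5897, 0.2389, 0.0873]
orientation: [-1.784, -0.568, 0.442]
contact_force: [4.1, 3.2, -34.2]
grip_width: 0.0119
```

```bash
python3 - <<'E'
from ik import *
from h import *
st()
f=grab('wrist','w6.png');W=cloud(f)
C=np.stack([(W-O)@hx,(W-O)@hy,W[...,2]],-1)*1000
for v in (100,150,200):
    print([C[v,u].round(0).tolist() for u in range(150,260,10)])
E
```

```text
clock 18.675
joints [ 0.2245  1.1282 -0.484   1.3657 -0.6337  1.4922 -0.8006]
tcp_pos [0.5897 0.2389 0.0873]
orientation [-1.7836 -0.5676  0.4416]
contact_force [  4.0685   3.1644 -34.2437]
moment [-6.1157 -5.1083 -1.0845]
grip_width 0.0119
[[-70.0, -69.0, 150.0], [-75.0, -70.0, 145.0], [-72.0, -69.0, 142.0], [-75.0, -69.0, 139.0], [-77.0, -69.0, 135.0], [-80.0, -69.0, 132.0], [-83.0, -69.0, 128.0], [-87.0, -69.0, 125.0], [-88.0, -69.0, 122.0], [-92.0, -69.0, 118.0], [-94.0, -69.0, 115.0]]
[[-62.0, -50.0, 154.0], [-66.0, -50.0, 150.0], [-68.0, -51.0, 146.0], [-73.0, -51.0, 141.0], [-76.0, -51.0, 138.0], [-80.0, -52.0, 134.0], [-81.0, -52.0, 130.0], [-84.0, -52.0, 127.0], [-87.0, -52.0, 123.0], [-91.0, -53.0, 120.0], [-92.0, -53.0, 116.0]]
[[-58.0, -28.0, 158.0], [-62.0, -29.0, 154.0], [-66.0, -30.0, 149.0], [-69.0, -30.0, 145.0], [-73.0, -31.0, 140.0], [-76.0, -31.0, 136.0], [-79.0, -32.0, 132.0], [-82.0, -33.0, 128.0], [-85.0, -33.0, 125.0], [-89.0, -34.0, 121.0], [-93.0, -35.0, 118.0]]
```

View pics/w6.png

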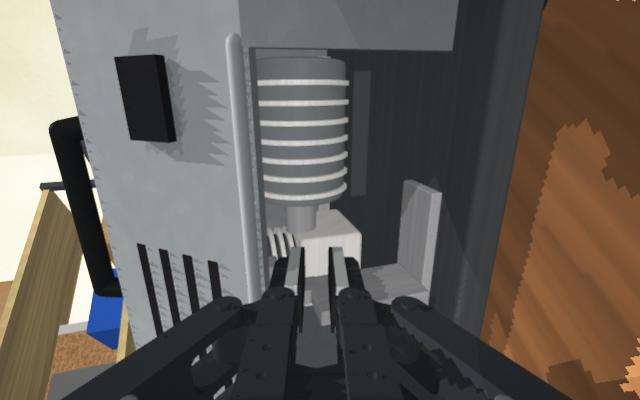

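drive_tool(commands=[{"tx":0.0,"ty":0.0,"tz":-0.3,"rx":0.0,"ry":0.0,"rz":0.0,"grip":0.72},{"tx":0.0,"ty":0.0,"tz":-0.3,"rx":0.0,"ry":0.0,"rz":0.0,"grip":0.72},{"tx":0.0,"ty":0.0,"tz":0.0,"rx":0.0,"ry":0.0,"rz":0.0,"grip":0.72}])

```text
clock: 19.1
tcp_pos: [0.5914, 0.2416, 0.0849]
orientation: [-1.768, -0.57, 0.437]
contact_force: [5.7, -0.8, -4.3]
grip_width: 0.0115
```

```bash
python3 - <<'E'
from ik import *
from h import *
st()
f=grab('wrist','w7.png');W=cloud(f)
C=np.stack([(W-O)@hx,(W-O)@hy,W[...,2]],-1)*1000
np.save('w7.npy',C)
for v in range(180,320,12):
    print(v,[(u,)+tuple(C[v,u].round(0).astype(int).tolist()) for u in range(230,450,16) if np.isfinite(C[v,u,0])])
E
python3 -c "
import cv2;a=cv2.imread('pics/w7.png')[20:320,180:480];cv2.imwrite('pics/w7z.png',cv2.resize(a,None,fx=2,fy=2))"
```

```text
clock 19.1
joints [ 0.2232  1.1407 -0.4869  1.3568 -0.6389  1.4968 -0.7913]
tcp_pos [0.5914 0.2416 0.0849]
orientation [-1.768  -0.5698  0.4369]
contact_force [ 5.7299 -0.7503 -4.3355]
moment [-1.543  -1.4864 -0.8925]
grip_width 0.0115
180 [(230, -86, -44, 122), (246, -92, -45, 116), (262, -91, -45, 111), (278, 1, -20, 92), (294, -5, -20, 82), (310, -8, -20, 72), (326, -6, -19, 60), (342, 1, -16, 46), (358, 2, -15, 34), (374, -14, -19, 29), (390, -35, -24, 29), (406, -53, -29, 29), (422, -67, -33, 28), (438, -80, -36, 28)]
192 [(230, -85, -39, 122), (246, -93, -41, 117), (262, -91, -40, 111), (278, -1, -12, 92), (294, -7, -13, 83), (310, -7, -12, 72), (326, -5, -10, 60), (342, 2, -7, 46), (358, 0, -7, 34), (374, -14, -10, 28), (390, -36, -17, 29), (406, -64, -26, 35), (422, -68, -27, 28), (438, -80, -30, 28)]
204 [(230, -85, -34, 123), (246, -92, -36, 117), (262, -91, -36, 111), (278, -4, -4, 93), (294, -8, -5, 83), (310, -10, -5, 73), (326, -5, -2, 60), (342, 50, 20, 28), (358, 13, 7, 28), (374, -14, -2, 28), (390, -37, -10, 28), (406, -64, -19, 34), (422, -78, -24, 34), (438, -83, 
[... 1878 characters left out ...]
 78), (374, -79, 18, 57), (390, -81, 19, 49), (406, -83, 19, 41), (422, -83, 20, 32), (438, -90, 16, 28)]
300 [(230, -104, -5, 125), (246, -87, 8, 120), (262, -106, -4, 114), (278, -107, -4, 109), (294, -109, -5, 103), (310, -78, 20, 90), (326, -82, 18, 83), (342, -112, -4, 87), (358, -114, -4, 81), (374, -87, 19, 61), (390, -89, 19, 53), (406, -121, -6, 66), (422, -90, 21, 37), (438, -92, 22, 29)]
312 [(230, -109, -4, 125), (246, -104, 1, 120), (262, -112, -4, 115), (278, -113, -4, 110), (294, -112, -2, 104), (310, -80, 25, 91), (326, -90, 18, 86), (342, -120, -5, 89), (358, -121, -4, 84), (374, -122, -4, 79), (390, -118, 1, 70), (406, -124, -4, 68), (422, -126, -4, 63), (438, -92, 29, 28)]
```

View pics/w7z.png

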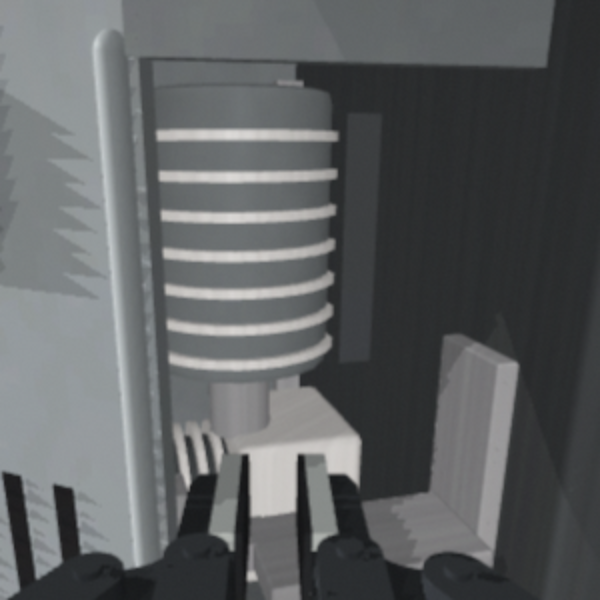

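```bash
python3 - <<'E'
from ik import *
def hh(W): return np.stack([(W-O)@hx,(W-O)@hy,W[...,2]],-1)*1000
for n,(u0,u1,v0,v1) in {'w3':(275,325,190,230),'w4':(140,225,100,135),'w5':(150,205,160,240),'w7':(185,235,160,235)}.items():
    C=np.load(n+'.npy'); C=C if n=='w7' else hh(C)
    P=C[v0:v1,u0:u1].reshape(-1,3);P=P[np.isfinite(P[:,0])]
    m=P.mean(0);u,s,v=np.linalg.svd(P-m,full_matrices=False);k=v[2]*np.sign(-v[2][0])
    # x at z=150 ,y=-40
    ang=np.degrees(np.arctan2(k[2],-k[0]))
    print(n,m.round(1),k.round(3),'tilt',ang.round(2),'rms',(s[2]/len(P)**.5).round(2),'x@z130', (m[0]-(k[2]*(130-m[2])+k[1]*(-40-m[1]))/k[0]).round(1))
E
```

```text
w3 [-80.5 -37.7 125.5] [-0.831  0.003  0.557] tilt 33.82 rms 0.6 x@z130 -77.5
w4 [ -79.2 -101.9  127.4] [-0.831  0.001  0.556] tilt 33.76 rms 0.53 x@z130 -77.4
w5 [-82.3 -35.9 122.7] [-0.83  -0.001  0.558] tilt 33.89 rms 0.47 x@z130 -77.4
w7 [-79.4 -35.8 130.3] [-0.788  0.005  0.615] tilt 37.96 rms 0.46 x@z130 -79.6
```

```bash
python3 - <<'E'
from h import *
from ik import *
for c in ['side','top']:
    f=grab(c,c+'8.png');W=cloud(f);W0=np.load(c+'0.npy')
    h=lambda W:np.stack([(W-O)@hx,(W-O)@hy,W[...,2]],-1)*1000
    C=h(W);C0=h(W0)
    for nm,A in (('now',C),('0',C0)):
        P=A.reshape(-1,3);k=(P[:,0]>-40)&(P[:,0]<90)&(abs(P[:,1])<115)&(P[:,2]>165)&(P[:,2]<192);P=P[k&((abs(P[:,0]-10)>25))]
        a=np.linalg.lstsq(np.c_[P[:,:2],np.ones(len(P))],P[:,2],rcond=None)[0];print(c,nm,len(P),a.round(4),'tilt deg',np.degrees(np.arctan(a[0])).round(2))
E
```

```text
side now 3285 [-6.870000e-02  1.000000e-03  1.826793e+02] tilt deg -3.93
side 0 3261 [1.900000e-03 8.000000e-04 1.750973e+02] tilt deg 0.11
top now 2402 [-6.980000e-02 -7.000000e-04  1.824353e+02] tilt deg -3.99
top 0 2472 [-6.000000e-04 -1.100000e-03  1.748679e+02] tilt deg -0.04
```

```bash
python3 - <<'E'
from ik import *
import cv2
W=np.load('w4.npy');C=np.stack([(W-O)@hx,(W-O)@hy,W[...,2]],-1)*1000
for v in range(218,300,6):
    print(v,[(u,)+tuple(C[v,u].round(0).astype(int).tolist()) for u in range(242,345,8) if np.isfinite(C[v,u,0])])
a=cv2.imread('pics/w4.png')[130:310,200:420];cv2.imwrite('pics/w4z.png',cv2.resize(a,None,fx=3.5,fy=3.3,interpolation=cv2.INTER_CUBIC))
E
```

```text
218 [(242, -98, -45, 99), (250, -4, -7, 90), (258, -6, -8, 83), (266, -6, -7, 76), (274, -8, -7, 69), (282, -9, -6, 62), (290, -6, -5, 54), (298, 86, 34, 28), (306, 1, 0, 37), (314, 6, 3, 28), (322, -24, -9, 28), (330, -67, -26, 35), (338, -68, -26, 29)]
224 [(242, -98, -41, 99), (250, -1, 0, 91), (258, -6, -2, 84), (266, -7, -1, 77), (274, -6, 0, 69), (282, -5, 1, 62), (290, 87, 42, 38), (306, 41, 24, 28), (314, 6, 9, 28), (322, -25, -3, 28), (330, -66, -21, 34), (338, -81, -27, 33)]
230 [(242, -97, -37, 99), (250, 97, 49, 87), (258, 20, 16, 82), (266, 14, 14, 75), (274, 15, 15, 67), (282, 48, 31, 54), (290, 45, 31, 46), (298, 42, 31, 37), (306, 42, 32, 28), (314, 5, 16, 28), (322, -24, 3, 28), (330, -67, -16, 34), (338, -84, -23, 34)]
236 [(242, -98, -33, 100), (250, 96, 57, 88), (258, 21, 23, 83), (266, 15, 21, 75), (274, 15, 22, 67), (282, 32, 31, 57), (290, 30, 31, 48), (298, 28, 31, 40), (306, 26, 32, 32), (314, 4, 22, 28), (322, -24, 9, 28), (330, -68, -12, 35), (338, -83, -19, 33)]
242 [(242, -98, -30, 100), (250, 30, 33, 91), (258, 21, 30, 83), (266, 15, 28, 76), (274, 15, 2
[... 1899 characters left out ...]
40, 86), (290, -171, -44, 84), (298, -172, -44, 81), (306, 2, 75, 38), (314, 4, 78, 29), (322, -25, 59, 28), (330, -162, -35, 64), (338, -175, -43, 65)]
290 [(242, -98, 4, 102), (250, -97, 5, 97), (258, 78, 125, 84), (266, 74, 124, 74), (274, -177, -46, 91), (282, -177, -46, 88), (290, -176, -45, 85), (298, -173, -42, 81), (306, 2, 82, 38), (314, 4, 85, 29), (322, -25, 66, 28), (330, -163, -32, 65), (338, -178, -43, 66)]
296 [(242, -98, 8, 103), (250, -98, 9, 98), (258, 65, 124, 85), (266, -178, -45, 94), (274, -180, -46, 91), (282, -181, -46, 88), (290, -180, -45, 85), (298, -173, -40, 81), (306, 37, 115, 30), (314, 7, 95, 28), (322, -25, 73, 28), (330, -163, -30, 65), (338, -178, -40, 66)]
```

View pics/w4z.png

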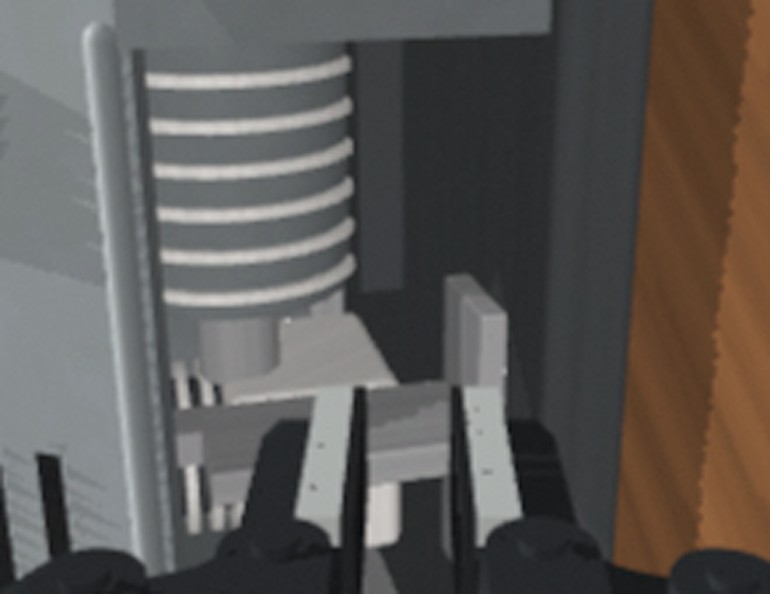

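drive_tool(commands=[{"tx":0.2,"ty":-0.28,"tz":0.0,"rx":0.0,"ry":0.0,"rz":0.0,"grip":0.72},{"tx":0.2,"ty":-0.28,"tz":0.0,"rx":0.0,"ry":0.0,"rz":0.0,"grip":0.72},{"tx":0.0,"ty":0.0,"tz":0.2,"rx":0.0,"ry":0.0,"rz":0.0,"grip":0.72},{"tx":0.0,"ty":0.0,"tz":0.1,"rx":0.0,"ry":0.0,"rz":0.0,"grip":0.72},{"tx":0.0,"ty":0.0,"tz":0.0,"rx":0.0,"ry":0.0,"rz":0.0,"grip":0.72}])

```text
clock: 19.88
tcp_pos: [0.5983, 0.2317, 0.0916]
orientation: [-1.766, -0.572, 0.439]
contact_force: [3.1, 5.2, -5.8]
grip_width: 0.0119
```

```bash
cat > tilt.py <<'E'
from h import *
from ik import *
def tilt(c='side',save=None):
    f=grab(c,save);W=cloud(f)
    P=(np.stack([(W-O)@hx,(W-O)@hy,W[...,2]],-1)*1000).reshape(-1,3);k=(P[:,0]>-40)&(P[:,0]<90)&(abs(P[:,1])<115)&(P[:,2]>165)&(P[:,2]<205);P=P[k&((abs(P[:,0]-8)>28))]
    a=np.linalg.lstsq(np.c_[P[:,:2],np.ones(len(P))],P[:,2],rcond=None)[0];t=np.arctan(-a[0]);print(c,len(P),a.round(4),'tilt',np.degrees(t).round(2),'rise mm',round(200*np.sin(t),1))
def tc():
    o=status.get_obs();d=np.array(o['tcp_pos'])-O;print('hood tcp',[round(float(d@a)*1000,1) for a in (hx,hy,np.array([0,0,1]))],'F hood',[round(float(np.array(o['contact_force'])@a),1) for a in (hx,hy,np.array([0,0,1]))],'M',np.round(o['moment'],2),'t',o['clock'],'q',np.round(o['joints'],3))
if __name__=='__main__': tc();tilt()
E
python3 tilt.py
```

```text
hood tcp [-76.7, 6.8, 91.6] F hood [2.5, -5.6, -5.8] M [-1.62 -1.58 -0.99] t 19.875 q [ 0.23   1.139 -0.484  1.336 -0.635  1.524 -0.8  ]
side 3035 [-7.810000e-02  1.200000e-03  1.840089e+02] tilt 4.47 rise mm 15.6
```

drive_tool(commands=[{"tx":0.0,"ty":0.0,"tz":0.15,"rx":0.0,"ry":0.0,"rz":0.0,"grip":0.72},{"tx":0.0,"ty":0.0,"tz":0.15,"rx":0.0,"ry":0.0,"rz":0.0,"grip":0.72},{"tx":0.0,"ty":0.0,"tz":0.0,"rx":0.0,"ry":0.0,"rz":0.0,"grip":0.72}])

```text
clock: 20.3
tcp_pos: [0.5985, 0.2316, 0.0982]
orientation: [-1.766, -0.572, 0.438]
contact_force: [3.9, 3.7, -5.4]
grip_width: 0.0118
```

```bash
python3 tilt.py
```

```text
hood tcp [-77.0, 6.6, 98.2] F hood [0.8, -5.3, -5.4] M [-1.55 -1.54 -0.92] t 20.3 q [ 0.232  1.131 -0.486  1.338 -0.637  1.527 -0.805]
side 2946 [-8.510000e-02  1.200000e-03  1.862042e+02] tilt 4.87 rise mm 17.0
```

```bash
python3 - <<'E'
from tilt import *
tilt('side','s9.png');tilt('top','t9.png')
f=grab('wrist','w9.png');W=cloud(f)
C=np.stack([(W-O)@hx,(W-O)@hy,W[...,2]],-1)*1000
for v in (120,160,200):
    print([C[v,u].round(0).tolist() for u in range(200,300,12)])
E
```

```text
side 2948 [-8.690000e-02  7.000000e-04  1.862239e+02] tilt 4.97 rise mm 17.3
top 2109 [-8.290000e-02 -6.000000e-04  1.855517e+02] tilt 4.74 rise mm 16.5
[[-69.0, -63.0, 146.0], [-74.0, -64.0, 140.0], [-78.0, -64.0, 136.0], [-82.0, -64.0, 131.0], [-88.0, -64.0, 127.0], [-89.0, -64.0, 122.0], [14.0, -56.0, 104.0], [5.0, -57.0, 97.0], [-2.0, -57.0, 90.0]]
[[-68.0, -46.0, 147.0], [-71.0, -46.0, 142.0], [-77.0, -47.0, 137.0], [-80.0, -48.0, 132.0], [-86.0, -49.0, 128.0], [-89.0, -49.0, 123.0], [12.0, -28.0, 106.0], [1.0, -30.0, 99.0], [-5.0, -31.0, 91.0]]
[[-66.0, -27.0, 150.0], [-69.0, -28.0, 144.0], [-74.0, -29.0, 139.0], [-78.0, -30.0, 134.0], [-83.0, -31.0, 129.0], [-88.0, -32.0, 124.0], [-86.0, -31.0, 119.0], [8.0, 1.0, 99.0], [-1.0, -1.0, 91.0]]
```

View pics/w9.png

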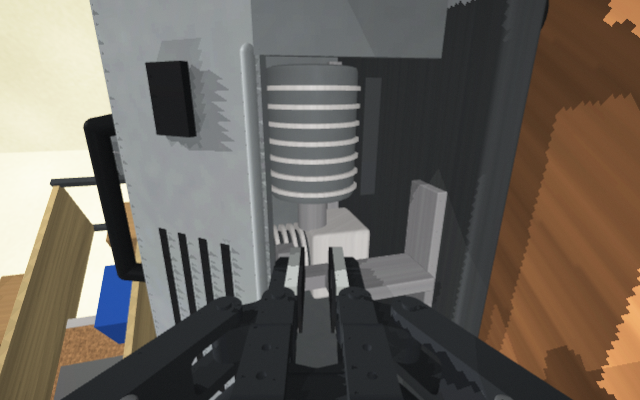

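View pics/t9.png

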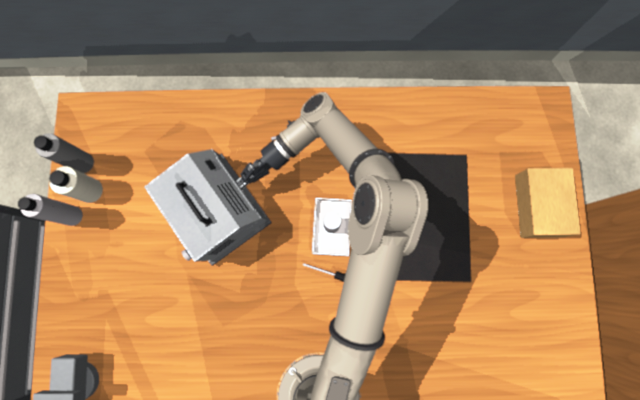

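```bash
cat > tilt.py <<'E'
from h import *
from ik import *
def rfit(P,ax):
    # fit coordinate ax as linear of others, robust
    oth=[i for i in range(3) if i!=ax];A=np.c_[P[:,oth],np.ones(len(P))]
    l=least_squares(lambda a:(A@a-P[:,ax]),np.linalg.lstsq(A,P[:,ax],rcond=None)[0],loss='soft_l1',f_scale=.5);return l.x
def tilt(c='side',save=None):
    f=grab(c,save);W=cloud(f)
    P=(np.stack([(W-O)@hx,(W-O)@hy,W[...,2]],-1)*1000).reshape(-1,3);k=(P[:,0]>-45)&(P[:,0]<85)&(abs(P[:,1])<115)&(P[:,2]>165)&(P[:,2]<200);P=P[k]
    a=rfit(P,2);t=np.arctan(-a[0]);print(c,len(P),a.round(4),'tilt',np.degrees(t).round(2),'rise mm',round(200*np.sin(t),1),'z front/rear',(a[2]-45*a[0]).round(1),(a[2]+85*a[0]).round(1))
def panel(n='wrist',save=None,u0=160,u1=245,v0=140,v1=225):
    f=grab(n,save);W=cloud(f);C=np.stack([(W-O)@hx,(W-O)@hy,W[...,2]],-1)*1000
    P=C[v0:v1,u0:u1].reshape(-1,3);P=P[np.isfinite(P[:,0])];P=P[(P[:,2]>105)&(P[:,2]<165)]
    a=rfit(P,0);print('panel ang',np.degrees(np.arctan(a[1])).round(2),'tilt',np.degrees(np.arctan(a[1])).round(2)-33.8,a.round(3))
def tc():
    o=status.get_obs();d=np.array(o['tcp_pos'])-O;print('hood tcp',[round(float(d@a)*1000,1) for a in (hx,hy,np.array([0,0,1]))],'F hood',[round(float(np.array(o['contact_force'])@a),1) for a in (hx,hy,np.array([0,0,1]))],'M',np.round(o['moment'],2),'t',o['clock'],'q',np.round(o['joints'],3))
if __name__=='__main__': tc();tilt();tilt('top');panel()
E
python3 tilt.py
```

```text
hood tcp [-77.0, 6.6, 98.1] F hood [0.5, -5.3, -5.3] M [-1.46 -1.48 -0.9 ] t 20.5 q [ 0.232  1.131 -0.486  1.338 -0.638  1.528 -0.805]
side 4913 [-1.024000e-01  1.400000e-03  1.875283e+02] tilt 5.85 rise mm 20.4 z front/rear 192.1 178.8
top 3764 [-9.680000e-02 -3.000000e-04  1.869098e+02] tilt 5.53 rise mm 19.3 z front/rear 191.3 178.7
panel ang 40.42 tilt 6.6200000000000045 [ 5.00000e-03  8.52000e-01 -1.92489e+02]
```

drive_tool(commands=[{"tx":0.0,"ty":0.0,"tz":0.15,"rx":0.0,"ry":0.0,"rz":0.0,"grip":0.72},{"tx":0.0,"ty":0.0,"tz":0.15,"rx":0.0,"ry":0.0,"rz":0.0,"grip":0.72},{"tx":0.0,"ty":0.0,"tz":0.0,"rx":0.0,"ry":0.0,"rz":0.0,"grip":0.72}])

```text
clock: 21.02
tcp_pos: [0.5985, 0.2317, 0.1045]
orientation: [-1.765, -0.572, 0.438]
contact_force: [3.4, 3.2, -3.8]
grip_width: 0.0116
```

```bash
python3 tilt.py
```

```text
hood tcp [-76.9, 6.6, 104.5] F hood [0.6, -4.6, -3.8] M [-1.37 -1.4  -0.88] t 21.025 q [ 0.233  1.122 -0.488  1.34  -0.64   1.531 -0.809]
side 4924 [-1.266000e-01  1.000000e-03  1.908633e+02] tilt 7.21 rise mm 25.1 z front/rear 196.6 180.1
top 3784 [-1.160000e-01  7.000000e-04  1.901079e+02] tilt 6.62 rise mm 23.1 z front/rear 195.3 180.2
panel ang 42.11 tilt 8.310000000000002 [ 4.00000e-03  9.04000e-01 -2.01034e+02]
```

drive_tool(commands=[{"tx":0.3,"ty":0.215,"tz":0.0,"rx":0.0,"ry":0.0,"rz":0.0,"grip":0.72},{"tx":0.3,"ty":0.215,"tz":0.0,"rx":0.0,"ry":0.0,"rz":0.0,"grip":0.72},{"tx":0.3,"ty":0.215,"tz":0.0,"rx":0.0,"ry":0.0,"rz":0.0,"grip":0.72},{"tx":0.3,"ty":0.215,"tz":0.0,"rx":0.0,"ry":0.0,"rz":0.0,"grip":0.72},{"tx":0.0,"ty":0.0,"tz":0.0,"rx":0.0,"ry":0.0,"rz":0.0,"grip":0.72}])

```text
clock: 21.8
tcp_pos: [0.6228, 0.2493, 0.1039]
orientation: [-1.766, -0.572, 0.438]
contact_force: [0.2, -1.0, -2.1]
grip_width: 0.0119
```

```bash
python3 - <<'E'
from tilt import *
tc();panel(save='w10.png')
f=grab('wrist');W=cloud(f)
for m in spotter.masks_of('wrist','catch_tab')[:1]:
    C=W[m['mask']];C=C[~np.isnan(C[:,0])]-O;print(m['confidence'],np.array(m['position'])*[640,400],m['mask'].sum())
    for a in (hx,hy,[0,0,1]): print(np.percentile(C@a,[2,10,50,90,98]).round(3))
E
```

```text
hood tcp [-76.7, -23.4, 103.9] F hood [-0.9, 0.4, -2.1] M [-1.25 -0.91 -0.08] t 21.8 q [ 0.198  1.152 -0.488  1.263 -0.648  1.549 -0.845]
panel ang 36.87 tilt 3.0700000000000003 [ 5.50000e-02  7.50000e-01 -1.75461e+02]
0.62 [388.8  288.72] 2641
[-0.091 -0.089 -0.074 -0.065 -0.062]
[-0.007 -0.002 -0.001  0.002  0.005]
[0.036 0.039 0.059 0.102 0.107]
```

View pics/w10.png

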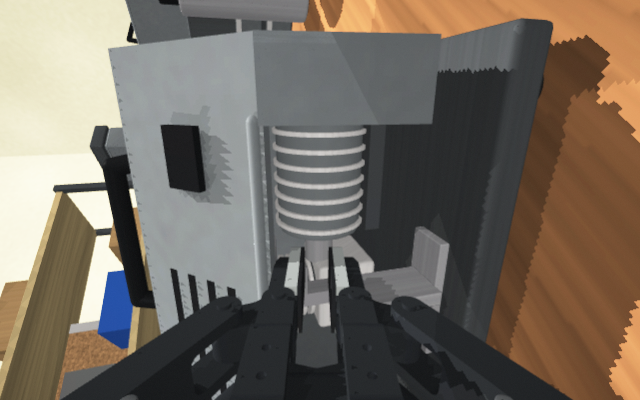

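drive_tool(commands=[{"tx":0.0,"ty":0.0,"tz":-0.15,"rx":0.0,"ry":0.0,"rz":0.0,"grip":0.72},{"tx":0.0,"ty":0.0,"tz":-0.15,"rx":0.0,"ry":0.0,"rz":0.0,"grip":0.72},{"tx":0.0,"ty":0.0,"tz":-0.15,"rx":0.0,"ry":0.0,"rz":0.0,"grip":0.72},{"tx":0.0,"ty":0.0,"tz":-0.15,"rx":0.0,"ry":0.0,"rz":0.0,"grip":0.72},{"tx":0.0,"ty":0.0,"tz":0.0,"rx":0.0,"ry":0.0,"rz":0.0,"grip":0.72}])

```text
clock: 22.58
tcp_pos: [0.6222, 0.2491, 0.0918]
orientation: [-1.765, -0.571, 0.439]
contact_force: [0.1, -0.1, 0.3]
grip_width: 0.0119
```

```bash
python3 - <<'E'
from tilt import *
tc();tilt();tilt('top');panel(save='w11.png',u0=160,u1=240,v0=205,v1=225)
E
```

```text
hood tcp [-76.5, -22.8, 91.8] F hood [-0.1, -0.0, 0.3] M [-0.87 -0.6  -0.  ] t 22.575 q [ 0.197  1.168 -0.485  1.26  -0.644  1.543 -0.836]
side 4925 [-1.015000e-01 -2.000000e-04  1.871296e+02] tilt 5.8 rise mm 20.2 z front/rear 191.7 178.5
top 3764 [-1.007000e-01 -2.400000e-03  1.867044e+02] tilt 5.75 rise mm 20.0 z front/rear 191.2 178.1
panel ang 40.38 tilt 6.580000000000005 [-1.20000e-02  8.51000e-01 -1.93154e+02]
```

View pics/w11.png

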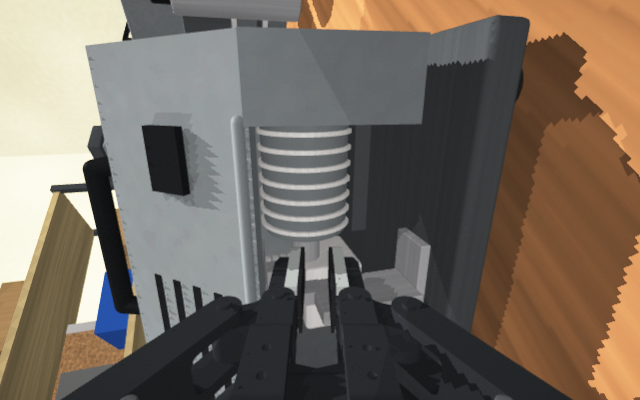

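drive_tool(commands=[{"tx":0.0,"ty":0.0,"tz":-0.3,"rx":0.0,"ry":0.0,"rz":0.0,"grip":0.72},{"tx":0.4,"ty":-0.56,"tz":0.0,"rx":0.0,"ry":0.0,"rz":0.0,"grip":0.72},{"tx":0.51,"ty":-0.71,"tz":0.0,"rx":0.0,"ry":0.0,"rz":0.0,"grip":0.72},{"tx":0.51,"ty":-0.71,"tz":0.0,"rx":0.0,"ry":0.0,"rz":0.0,"grip":0.72},{"tx":0.51,"ty":-0.71,"tz":0.0,"rx":0.0,"ry":0.0,"rz":0.0,"grip":0.72},{"tx":0.51,"ty":-0.71,"tz":0.2,"rx":0.0,"ry":0.0,"rz":0.0,"grip":0.72},{"tx":0.2,"ty":-0.28,"tz":0.6,"rx":0.0,"ry":0.0,"rz":0.0,"grip":0.72},{"tx":0.0,"ty":0.0,"tz":0.6,"rx":0.0,"ry":0.0,"rz":0.0,"grip":0.5}])

```text
clock: 23.72
tcp_pos: [0.6759, 0.1746, 0.1148]
orientation: [-1.766, -0.571, 0.437]
contact_force: [0.3, 0.2, 0.5]
grip_width: 0.0214
```

```bash
cat > hnd.py <<'E'
from tilt import *
def handle(c):
    f=grab(c);W=cloud(f).reshape(-1,3);P=np.stack([(W-O)@hx,(W-O)@hy,W[:,2]],-1)*1000
    pl=None
    k=(P[:,0]>-45)&(P[:,0]<85)&(abs(P[:,1])<115)&(P[:,2]>165)&(P[:,2]<200);a=rfit(P[k],2)
    z=a[0]*P[:,0]+a[1]*P[:,1]+a[2]
    k=(P[:,2]-z>30)&(P[:,2]-z<52)&(P[:,0]>-40)&(P[:,0]<90)&(abs(P[:,1])<80);Q=P[k]
    m=Q[abs(Q[:,1])<35];m2=Q.mean(0);u,s,v=np.linalg.svd(Q[:,:2]-m2[:2])
    print(c,len(Q),'mid',m.mean(0).round(1),'ext y',np.percentile(Q[:,1],[1,99]).round(1),'zmax',np.percentile(m[:,2],98).round(1),'ang rel hy',np.degrees(np.arctan2(v[0,0],v[0,1])).round(2),'plane',a.round(3))
E
python3 - <<'E'
from hnd import *
tc();tilt('side','s12.png');handle('side');handle('top')
E
```

```text
hood tcp [-168.4, -23.0, 114.8] F hood [0.0, -0.3, 0.5] M [-0.84 -0.63 -0.06] t 23.725 q [ 0.236  1.206 -0.452  1.07  -0.619  1.717 -0.886]
side 4919 [-1.028000e-01 -1.100000e-03  1.870486e+02] tilt 5.87 rise mm 20.4 z front/rear 191.7 178.3
side 336 mid [ 3.270e+01 -1.000e-01  2.278e+02] ext y [-60.   60.2] zmax 232.0 ang rel hy 179.16 plane [-1.00000e-01 -1.00000e-03  1.87035e+02]
top 264 mid [ 31.6  -0.5 227.1] ext y [-59.5  61.5] zmax 231.5 ang rel hy -1.11 plane [-9.80000e-02 -3.00000e-03  1.86569e+02]
```

View pics/s12.png

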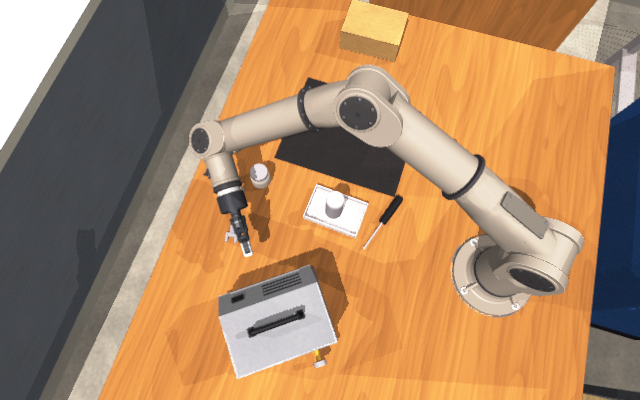

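```bash
cat > tgt.py <<'E'
from mv import *
def gr(theta,sgn,yaw=0):
    th=np.radians(theta);z=-np.sin(th)*hx-np.cos(th)*np.array([0,0,1.]);y=sgn*(np.cos(th)*hx-np.sin(th)*np.array([0,0,1.]));x=np.cross(y,z)
    M=np.stack([x,y,z],1);u,_,vt=np.linalg.svd(M);return R.from_euler('z',yaw,degrees=True).as_matrix()@(u@vt)
E
python3 - <<'E'
from tgt import *
for s in (1,-1):
    print('sgn',s);M=gr(6.5,s);P=H(.0294,0,.204)-.08*M[:,2]
    plan(P,M,n=20)
    q=np.array(status.get_obs()['joints'])
    q1,e=ik(P,M,q);q2,e2=ik(H(.0294,0,.204),M,q1);q3,e3=ik(H(.01,0,.38),gr(0,s),q2)
    print(q1.round(2),e.round(3),q2.round(2),e2.round(3),q3.round(2),e3.round(3))
    for a in (-38.3,141.7,-218.3):
        qq=q3;
        for k in range(1,13):
            C=H(.01,0,.38)*(1-k/12)+np.array([.527,-.315,.36])*k/12
            qq,e=ik(C,gr(0,s,a*k/12),qq)
        print(a,qq.round(2),round(e,4))
E
```

```text
sgn 1
d mm [-138.9  153.3  168. ] units [-6.94  7.67  8.4 ] rot deg [ 59.  -82.1 148.7] units [  7.37 -10.26  18.58]
n 20 per row t [-0.347  0.383  0.42 ] r [ 0.369 -0.513  0.929]
10 [-0.23  0.95 -0.28  1.03 -0.13  1.91  0.35] 0.1008 maxstep/row 0.18
20 [-0.48  0.38 -0.3   1.6   0.24  1.21  1.34] 0.0 maxstep/row 0.1
[ 0.03  0.58 -1.09  1.56  0.62  1.38  1.04] 0.0 [ 0.02  0.65 -1.04  1.65  0.7   1.25  0.99] 0.0 [ 0.15  0.54 -1.17  1.41  0.5   1.51  1.2 ] 0.0
-38.3 [ 1.15  0.45 -1.01  1.49  0.38  1.41  1.65] 0.0
141.7 [0.27 0.01 0.08 2.32 2.05 0.18 2.95] 0.9526
-218.3 [ 0.7   0.31 -0.35  1.52  0.11  1.33 -1.27] 0.0
sgn -1
d mm [-138.9  153.3  168. ] units [-6.94  7.67  8.4 ] rot deg [-66.1 -47.5  -0.3] units [-8.26 -5.94 -0.03]
n 20 per row t [-0.347  0.383  0.42 ] r [-0.413 -0.297 -0.002]
10 [-0.    0.66 -0.35  1.49 -0.37  1.25 -1.09] 0.0 maxstep/row 0.05
20 [-0.54  0.37 -0.22  1.6   0.21  1.2  -1.77] 0.0 maxstep/row 0.08
[-0.4   0.39 -0.42  1.59  0.29  1.22 -1.84] 0.0 [-0.39  0.46 -0.4   1.68  0.33  1.07 -1.87] 0.0 [-0.29  0.35 -0.43  1.44  0.14  1.39 -1.67] 0.0
-38.3 [ 0.43  0.29  0.    1.54 -0.    1.31 -1.18] 0.0
141.7 [ 0.75  0.32 -0.41  1.52  0.13  1.33  1.85] 0.0
-218.3 [-0.23  0.72  1.45  1.67 -0.97  1.58 -2.95] 0.587
```

drive_tool(commands=[{"tx":0.0,"ty":0.0,"tz":1.0,"rx":-0.75,"ry":-0.54,"rz":0.0,"grip":0.3},{"tx":0.0,"ty":0.0,"tz":1.0,"rx":-0.75,"ry":-0.54,"rz":0.0,"grip":0.0},{"tx":0.0,"ty":0.0,"tz":1.0,"rx":-0.75,"ry":-0.54,"rz":0.0,"grip":0.0},{"tx":0.0,"ty":0.0,"tz":1.0,"rx":-0.75,"ry":-0.54,"rz":0.0,"grip":0.0},{"tx":0.0,"ty":0.0,"tz":1.0,"rx":-0.75,"ry":-0.54,"rz":0.0,"grip":0.0},{"tx":0.0,"ty":0.0,"tz":1.0,"rx":-0.75,"ry":-0.54,"rz":0.0,"grip":0.0},{"tx":-0.69,"ty":0.77,"tz":0.4,"rx":-0.75,"ry":-0.54,"rz":0.0,"grip":0.0},{"tx":-0.69,"ty":0.77,"tz":0.4,"rx":-0.75,"ry":-0.54,"rz":0.0,"grip":0.0},{"tx":-0.69,"ty":0.77,"tz":0.4,"rx":-0.75,"ry":-0.54,"rz":0.0,"grip":0.0},{"tx":-0.69,"ty":0.77,"tz":0.4,"rx":-0.75,"ry":-0.54,"rz":0.0,"grip":0.0}])

```text
clock: 25.12
tcp_pos: [0.6188, 0.2378, 0.2665]
orientation: [-2.977, -0.963, 0.008]
contact_force: [-0.1, 0.8, -0.8]
grip_width: 0.0425
```

drive_tool(commands=[{"tx":-0.69,"ty":0.77,"tz":0.4,"rx":-0.75,"ry":-0.54,"rz":0.0,"grip":0.0},{"tx":-0.69,"ty":0.77,"tz":0.4,"rx":0.0,"ry":0.0,"rz":0.0,"grip":0.0},{"tx":-0.69,"ty":0.77,"tz":0.0,"rx":0.0,"ry":0.0,"rz":0.0,"grip":0.0},{"tx":-0.69,"ty":0.77,"tz":0.0,"rx":0.0,"ry":0.0,"rz":0.0,"grip":0.0},{"tx":-0.69,"ty":0.77,"tz":0.0,"rx":0.0,"ry":0.0,"rz":0.0,"grip":0.0},{"tx":-0.69,"ty":0.77,"tz":0.0,"rx":0.0,"ry":0.0,"rz":0.0,"grip":0.0},{"tx":0.0,"ty":0.0,"tz":0.0,"rx":0.0,"ry":0.0,"rz":0.0,"grip":0.0}])

```text
clock: 26.0
tcp_pos: [0.5358, 0.3312, 0.2817]
orientation: [2.888, 0.937, 0.049]
contact_force: [-0.2, 0.1, 0.3]
grip_width: 0.0424
```

```bash
python3 - <<'E'
from tgt import *
from tilt import *
tc();grab('wrist','w13.png')
plan(H(.0294,0,.204),gr(6.5,-1))
E
```

```text
hood tcp [40.5, -0.5, 281.7] F hood [0.2, 0.1, 0.3] M [ 0.13  0.06 -0.01] t 26.0 q [-0.56   0.372 -0.199  1.604  0.195  1.194 -1.764]
d mm [  4.9  -7.9 -77.8] units [ 0.25 -0.39 -3.89] rot deg [-0.  -0.2 -0.2] units [-0.   -0.02 -0.02]
n 4 per row t [ 0.062 -0.099 -0.973] r [-0.001 -0.005 -0.005]
2 [-0.56  0.4  -0.19  1.65  0.21  1.12 -1.77] 0.0 maxstep/row 0.04
4 [-0.55  0.44 -0.19  1.69  0.22  1.04 -1.79] 0.0 maxstep/row 0.04
```

View pics/w13.png

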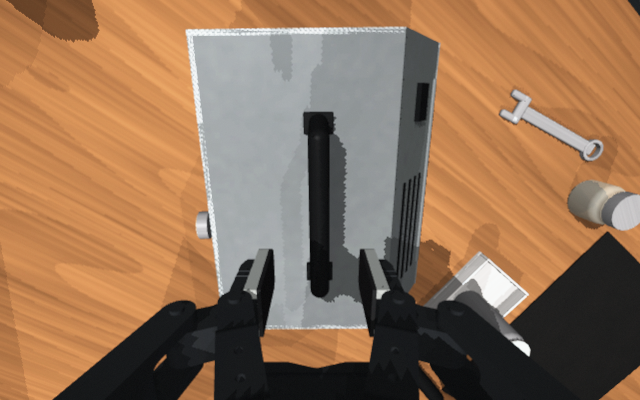

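drive_tool(commands=[{"tx":0.05,"ty":-0.08,"tz":-0.8,"rx":0.0,"ry":0.0,"rz":0.0,"grip":0.0},{"tx":0.05,"ty":-0.08,"tz":-0.8,"rx":0.0,"ry":0.0,"rz":0.0,"grip":0.0},{"tx":0.05,"ty":-0.08,"tz":-0.8,"rx":0.0,"ry":0.0,"rz":0.0,"grip":0.0},{"tx":0.05,"ty":-0.08,"tz":-0.8,"rx":0.0,"ry":0.0,"rz":0.0,"grip":0.0},{"tx":0.05,"ty":-0.08,"tz":-0.7,"rx":0.0,"ry":0.0,"rz":0.0,"grip":0.0},{"tx":0.0,"ty":0.0,"tz":0.0,"rx":0.0,"ry":0.0,"rz":0.0,"grip":0.0}])

```text
clock: 26.8
tcp_pos: [0.5418, 0.3205, 0.2023]
orientation: [2.887, 0.932, 0.046]
contact_force: [0.2, 1.0, -0.5]
grip_width: 0.0426
```

drive_tool(commands=[{"tx":0.0,"ty":0.0,"tz":0.0,"rx":0.0,"ry":0.0,"rz":0.0,"grip":0.3},{"tx":0.0,"ty":0.0,"tz":0.0,"rx":0.0,"ry":0.0,"rz":0.0,"grip":0.5},{"tx":0.0,"ty":0.0,"tz":0.0,"rx":0.0,"ry":0.0,"rz":0.0,"grip":0.7},{"tx":0.0,"ty":0.0,"tz":0.0,"rx":0.0,"ry":0.0,"rz":0.0,"grip":1.0},{"tx":0.0,"ty":0.0,"tz":0.0,"rx":0.0,"ry":0.0,"rz":0.0,"grip":1.0}], grip_force=50)

```text
clock: 27.42
tcp_pos: [0.5423, 0.3223, 0.2046]
orientation: [2.889, 0.934, 0.051]
contact_force: [-1.3, 3.5, 3.9]
grip_width: 0.0124
```

```bash
python3 - <<'E'
from tilt import *
tc();tilt('top');grab('wrist','w14.png')
E
```

```text
hood tcp [29.5, -0.6, 204.6] F hood [3.6, -1.0, 3.9] M [0.71 0.35 0.14] t 27.425 q [-0.551  0.437 -0.19   1.691  0.22   1.043 -1.782]
top 2821 [-9.350000e-02 -2.500000e-03  1.865225e+02] tilt 5.34 rise mm 18.6 z front/rear 190.7 178.6
```

View pics/w14.png

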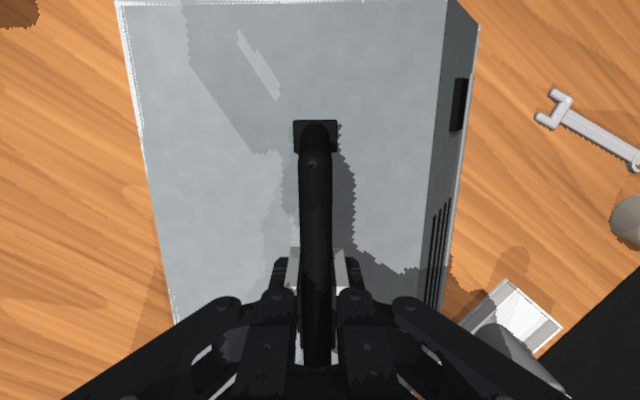

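drive_tool(commands=[{"tx":0.0,"ty":0.0,"tz":0.12,"rx":0.0,"ry":0.0,"rz":0.0,"grip":1.0},{"tx":0.0,"ty":0.0,"tz":0.12,"rx":0.0,"ry":0.0,"rz":0.0,"grip":1.0},{"tx":0.0,"ty":0.0,"tz":0.12,"rx":0.0,"ry":0.0,"rz":0.0,"grip":1.0},{"tx":0.0,"ty":0.0,"tz":0.0,"rx":0.0,"ry":0.0,"rz":0.0,"grip":1.0}])

```text
clock: 28.02
tcp_pos: [0.5423, 0.3204, 0.2107]
orientation: [2.888, 0.931, 0.048]
contact_force: [0.3, -0.5, -7.1]
grip_width: 0.0119
```

```bash
python3 - <<'E'
from tilt import *
tc();tilt('top')
E
```

```text
hood tcp [27.9, 0.5, 210.7] F hood [-0.6, 0.1, -7.1] M [ 0.29  0.15 -0.01] t 28.025 q [-0.549  0.43  -0.189  1.685  0.218  1.057 -1.779]
top 2785 [-8.820000e-02 -2.000000e-03  1.921814e+02] tilt 5.04 rise mm 17.6 z front/rear 196.1 184.7
```

drive_tool(commands=[{"tx":0.09,"ty":-0.125,"tz":0.17,"rx":0.105,"ry":0.075,"rz":0.0,"grip":1.0},{"tx":0.09,"ty":-0.125,"tz":0.17,"rx":0.105,"ry":0.075,"rz":0.0,"grip":1.0},{"tx":0.09,"ty":-0.125,"tz":0.17,"rx":0.105,"ry":0.075,"rz":0.0,"grip":1.0},{"tx":0.0,"ty":0.0,"tz":0.0,"rx":0.0,"ry":0.0,"rz":0.0,"grip":1.0}])

```text
clock: 28.58
tcp_pos: [0.5488, 0.3125, 0.2218]
orientation: [2.938, 0.945, 0.026]
contact_force: [0.0, -0.0, -7.2]
grip_width: 0.0126
```

```bash
python3 - <<'E'
from tilt import *
tc();tilt('top')
E
```

```text
hood tcp [17.8, -0.2, 221.8] F hood [-0.1, 0.0, -7.2] M [0.13 0.03 0.02] t 28.575 q [-0.495  0.422 -0.203  1.668  0.16   1.069 -1.707]
top 323 [-1.890000e-02 -0.000000e+00  1.989251e+02] tilt 1.09 rise mm 3.8 z front/rear 199.8 197.3
```

drive_tool(commands=[{"tx":0.09,"ty":-0.125,"tz":0.17,"rx":0.105,"ry":0.075,"rz":0.0,"grip":1.0},{"tx":0.09,"ty":-0.125,"tz":0.17,"rx":0.105,"ry":0.075,"rz":0.0,"grip":1.0},{"tx":0.09,"ty":-0.125,"tz":0.17,"rx":0.105,"ry":0.075,"rz":0.0,"grip":1.0},{"tx":0.0,"ty":0.0,"tz":0.0,"rx":0.0,"ry":0.0,"rz":0.0,"grip":1.0}])

```text
clock: 29.12
tcp_pos: [0.5541, 0.3051, 0.2319]
orientation: [2.987, 0.961, 0.001]
contact_force: [0.3, 0.0, -7.2]
grip_width: 0.012
```

```bash
sed -i "s/def tilt(c='side',save=None):/def tilt(c='side',save=None,zl=165,zh=200):/; s/(P\[:,2\]>165)&(P\[:,2\]<200);P=P/(P[:,2]>zl)\&(P[:,2]<zh);P=P/" tilt.py; python3 - <<'E'
from tilt import *
tc();print(R.from_rotvec(status.get_obs()['orientation']).as_matrix().round(3));tilt('top',None,180,222);tilt('side','s15.png',180,222)
E
```

```text
hood tcp [8.7, -0.2, 231.9] F hood [-0.1, -0.3, -7.2] M [-0.01 -0.07  0.01] t 29.125 q [-0.443  0.418 -0.216  1.65   0.102  1.086 -1.637]
[[ 0.812  0.583  0.002]
 [ 0.583 -0.812 -0.003]
 [-0.001  0.004 -1.   ]]
top 1246 [-1.09000e-02 -3.50000e-03  2.11205e+02] tilt 0.63 rise mm 2.2 z front/rear 211.7 210.3
side 2268 [-9.400000e-03 -3.000000e-03  2.110938e+02] tilt 0.54 rise mm 1.9 z front/rear 211.5 210.3
```

View pics/s15.png

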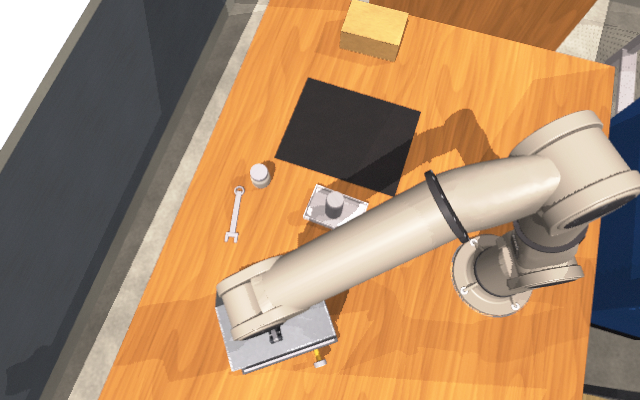

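drive_tool(commands=[{"tx":0.0,"ty":0.0,"tz":0.4,"rx":0.0,"ry":0.0,"rz":0.0,"grip":1.0},{"tx":0.0,"ty":0.0,"tz":0.8,"rx":0.025,"ry":0.018,"rz":0.0,"grip":1.0},{"tx":0.0,"ty":0.0,"tz":1.0,"rx":0.025,"ry":0.018,"rz":0.0,"grip":1.0},{"tx":0.0,"ty":0.0,"tz":1.0,"rx":0.0,"ry":0.0,"rz":0.0,"grip":1.0},{"tx":0.0,"ty":0.0,"tz":1.0,"rx":0.0,"ry":0.0,"rz":0.0,"grip":1.0},{"tx":0.0,"ty":0.0,"tz":0.6,"rx":0.0,"ry":0.0,"rz":0.0,"grip":1.0},{"tx":0.0,"ty":-0.3,"tz":0.3,"rx":0.0,"ry":0.0,"rz":0.0,"grip":1.0},{"tx":-0.04,"ty":-0.7,"tz":0.0,"rx":0.0,"ry":0.0,"rz":-0.15,"grip":1.0},{"tx":-0.05,"ty":-0.9,"tz":0.0,"rx":0.0,"ry":0.0,"rz":-0.16,"grip":1.0},{"tx":-0.05,"ty":-0.9,"tz":0.0,"rx":0.0,"ry":0.0,"rz":-0.16,"grip":1.0}])

```text
clock: 30.48
tcp_pos: [0.5501, 0.2479, 0.3328]
orientation: [-3.017, -0.861, 0.006]
contact_force: [0.2, -0.6, -6.8]
grip_width: 0.0123
```

drive_tool(commands=[{"tx":-0.05,"ty":-0.95,"tz":0.0,"rx":0.0,"ry":0.0,"rz":-0.16,"grip":1.0},{"tx":-0.05,"ty":-0.95,"tz":0.0,"rx":0.0,"ry":0.0,"rz":-0.16,"grip":1.0},{"tx":-0.05,"ty":-0.95,"tz":0.0,"rx":0.0,"ry":0.0,"rz":-0.16,"grip":1.0},{"tx":-0.05,"ty":-0.95,"tz":0.0,"rx":0.0,"ry":0.0,"rz":-0.16,"grip":1.0},{"tx":-0.05,"ty":-0.95,"tz":0.0,"rx":0.0,"ry":0.0,"rz":-0.16,"grip":1.0},{"tx":-0.05,"ty":-0.95,"tz":0.0,"rx":0.0,"ry":0.0,"rz":-0.16,"grip":1.0},{"tx":-0.05,"ty":-0.95,"tz":0.0,"rx":0.0,"ry":0.0,"rz":-0.16,"grip":1.0},{"tx":-0.05,"ty":-0.95,"tz":0.0,"rx":0.0,"ry":0.0,"rz":-0.16,"grip":1.0},{"tx":-0.05,"ty":-0.95,"tz":0.0,"rx":0.0,"ry":0.0,"rz":-0.16,"grip":1.0},{"tx":-0.05,"ty":-0.95,"tz":0.0,"rx":0.0,"ry":0.0,"rz":-0.16,"grip":1.0}])

```text
clock: 31.72
tcp_pos: [0.5402, 0.059, 0.3335]
orientation: [-3.093, -0.521, 0.003]
contact_force: [0.0, 0.5, -7.2]
grip_width: 0.0122
```

drive_tool(commands=[{"tx":-0.05,"ty":-0.95,"tz":0.0,"rx":0.0,"ry":0.0,"rz":-0.16,"grip":1.0},{"tx":-0.05,"ty":-0.95,"tz":0.0,"rx":0.0,"ry":0.0,"rz":-0.16,"grip":1.0},{"tx":-0.05,"ty":-0.95,"tz":0.0,"rx":0.0,"ry":0.0,"rz":-0.16,"grip":1.0},{"tx":-0.05,"ty":-0.95,"tz":0.0,"rx":0.0,"ry":0.0,"rz":-0.16,"grip":1.0},{"tx":-0.05,"ty":-0.95,"tz":0.0,"rx":0.0,"ry":0.0,"rz":-0.16,"grip":1.0},{"tx":-0.05,"ty":-0.95,"tz":0.0,"rx":0.0,"ry":0.0,"rz":-0.16,"grip":1.0},{"tx":-0.05,"ty":-0.95,"tz":0.0,"rx":0.0,"ry":0.0,"rz":-0.16,"grip":1.0},{"tx":-0.05,"ty":-0.95,"tz":0.0,"rx":0.0,"ry":0.0,"rz":-0.16,"grip":1.0},{"tx":-0.05,"ty":-0.95,"tz":0.0,"rx":0.0,"ry":0.0,"rz":-0.16,"grip":1.0},{"tx":-0.05,"ty":-0.95,"tz":0.0,"rx":0.0,"ry":0.0,"rz":-0.16,"grip":1.0}])

```text
clock: 32.98
tcp_pos: [0.5302, -0.131, 0.3335]
orientation: [-3.131, -0.173, 0.003]
contact_force: [0.8, -0.6, -7.4]
grip_width: 0.0123
```

```bash
python3 - <<'E'
from h import *
st();M=R.from_rotvec(status.get_obs()['orientation']).as_matrix();print(M.round(3),np.degrees(np.arctan2(M[1,0],M[0,0])))
E
```

```text
clock 32.975
joints [ 0.0596  0.1809  0.0833  1.736  -0.0211  1.2281 -1.3116]
tcp_pos [ 0.5302 -0.131   0.3335]
orientation [-3.1314e+00 -1.7320e-01  2.6000e-03]
contact_force [ 0.8284 -0.5703 -7.4076]
moment [-0.004  -0.0015 -0.0033]
grip_width 0.0123
[[ 0.994  0.11  -0.002]
 [ 0.11  -0.994  0.005]
 [-0.001 -0.005 -1.   ]] 6.332097562414852
```

drive_tool(commands=[{"tx":-0.015,"ty":-0.95,"tz":0.0,"rx":0.0,"ry":0.0,"rz":-0.12,"grip":1.0},{"tx":-0.015,"ty":-0.95,"tz":0.0,"rx":0.0,"ry":0.0,"rz":-0.12,"grip":1.0},{"tx":-0.015,"ty":-0.95,"tz":0.0,"rx":0.0,"ry":0.0,"rz":-0.12,"grip":1.0},{"tx":-0.015,"ty":-0.95,"tz":-0.2,"rx":0.0,"ry":0.0,"rz":-0.12,"grip":1.0},{"tx":-0.015,"ty":-0.95,"tz":-0.4,"rx":0.0,"ry":0.0,"rz":-0.12,"grip":1.0},{"tx":-0.015,"ty":-0.95,"tz":-0.5,"rx":0.0,"ry":0.0,"rz":-0.12,"grip":1.0},{"tx":-0.015,"ty":-0.95,"tz":-0.6,"rx":0.0,"ry":0.0,"rz":-0.12,"grip":1.0},{"tx":-0.015,"ty":-0.95,"tz":-0.7,"rx":0.0,"ry":0.0,"rz":-0.12,"grip":1.0},{"tx":-0.015,"ty":-0.75,"tz":-0.8,"rx":0.0,"ry":0.0,"rz":-0.12,"grip":1.0},{"tx":-0.015,"ty":-0.35,"tz":-0.8,"rx":0.0,"ry":0.0,"rz":-0.04,"grip":1.0}])

```text
clock: 34.22
tcp_pos: [0.5269, -0.3051, 0.2521]
orientation: [-3.135, 0.072, 0.003]
contact_force: [0.5, -0.5, -7.2]
grip_width: 0.0123
```

drive_tool(commands=[{"tx":0.0,"ty":0.0,"tz":-0.5,"rx":0.0,"ry":0.0,"rz":0.0,"grip":1.0},{"tx":0.0,"ty":0.0,"tz":0.0,"rx":0.0,"ry":0.0,"rz":0.0,"grip":1.0}])

```text
clock: 34.48
tcp_pos: [0.5271, -0.3025, 0.2424]
orientation: [-3.134, 0.068, 0.005]
contact_force: [0.5, 0.5, -7.0]
grip_width: 0.0122
```

```bash
cat > fin.py <<'E'
from h import *
from tilt import rfit
def hood(c,save=None):
    f=grab(c,save);W=cloud(f).reshape(-1,3)*1000
    k=(abs(W[:,0]-527)<220)&(abs(W[:,1]+305)<180);P=W[k]
    hd=P[(P[:,2]>120)&(P[:,2]<260)]
    z=np.histogram(hd[:,2],bins=np.arange(120,260,2));zt=z[1][z[0].argmax()]+1
    T=P[abs(P[:,2]-zt)<8];a=rfit(T,2);T=T[abs(T@np.r_[-a[0],-a[1],1]-a[2])<4]
    rc=cv2.minAreaRect(T[:,:2].astype(np.float32));print(c,'top z',zt,'plane',a.round(4),'rect',np.round(rc[0],1),np.round(rc[1],1),round(rc[2],2),len(T))
if __name__=='__main__':
    st();M=R.from_rotvec(status.get_obs()['orientation']).as_matrix();print(M.round(3),np.degrees(np.arctan2(M[1,0],M[0,0])))
    hood('top','t16.png');hood('side','s16.png')
E
python3 fin.py
```

```text
clock 34.475
joints [ 0.2727  0.3613  0.193   1.7172 -0.083   1.0764 -1.1206]
tcp_pos [ 0.5271 -0.3025  0.2424]
orientation [-3.1338  0.0676  0.0047]
contact_force [ 0.4552  0.4677 -6.9831]
moment [-0.0236  0.0326 -0.0316]
grip_width 0.0122
[[ 0.999 -0.043 -0.003]
 [-0.043 -0.999  0.007]
 [-0.003 -0.007 -1.   ]] -2.4694304227614245
top top z 221 plane [-2.600000e-03 -3.600000e-03  2.213426e+02] rect [ 529.1 -285.9] [147.2 251.1] 87.74 3178
side top z 221 plane [-9.00000e-04 -7.00000e-04  2.22089e+02] rect [ 528.1 -286.1] [152.4 251.2] 87.94 3689
```

View pics/t16.png

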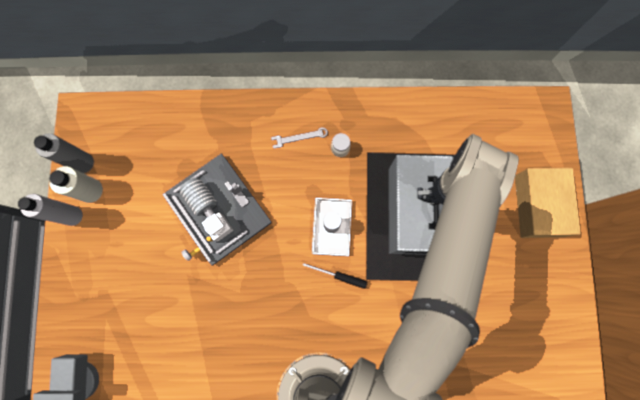

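View pics/s16.png

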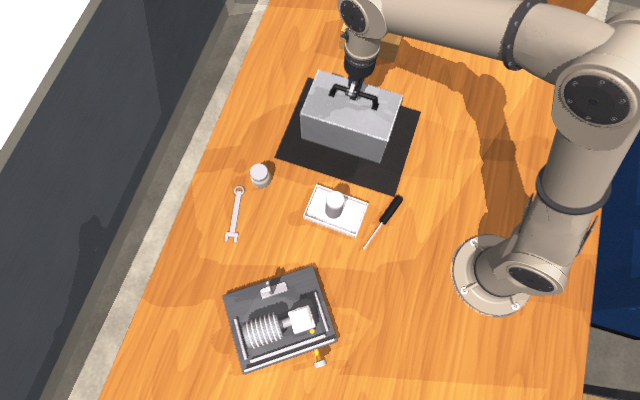

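drive_tool(commands=[{"tx":-0.05,"ty":-0.15,"tz":-0.4,"rx":0.0,"ry":0.0,"rz":-0.03,"grip":1.0},{"tx":0.0,"ty":-0.07,"tz":-0.7,"rx":0.0,"ry":0.0,"rz":0.0,"grip":1.0},{"tx":0.0,"ty":0.0,"tz":-0.7,"rx":0.0,"ry":0.0,"rz":0.0,"grip":1.0},{"tx":0.0,"ty":0.0,"tz":-0.6,"rx":0.0,"ry":0.0,"rz":0.0,"grip":1.0},{"tx":0.0,"ty":0.0,"tz":-0.4,"rx":0.0,"ry":0.0,"rz":0.0,"grip":1.0},{"tx":0.0,"ty":0.0,"tz":-0.3,"rx":0.0,"ry":0.0,"rz":0.0,"grip":1.0},{"tx":0.0,"ty":0.0,"tz":-0.15,"rx":0.0,"ry":0.0,"rz":0.0,"grip":1.0},{"tx":0.0,"ty":0.0,"tz":-0.1,"rx":0.0,"ry":0.0,"rz":0.0,"grip":1.0},{"tx":0.0,"ty":0.0,"tz":0.0,"rx":0.0,"ry":0.0,"rz":0.0,"grip":1.0}])

```text
clock: 35.7
tcp_pos: [0.5264, -0.3082, 0.1767]
orientation: [-3.135, 0.076, 0.001]
contact_force: [-0.3, -0.1, -7.0]
grip_width: 0.0123
```

Expected contact at TCP z ≈ 0.170; lower slowly.

drive_tool(commands=[{"tx":0.0,"ty":0.0,"tz":-0.1,"rx":0.0,"ry":0.0,"rz":0.0,"grip":1.0},{"tx":0.0,"ty":0.0,"tz":-0.1,"rx":0.0,"ry":0.0,"rz":0.0,"grip":1.0},{"tx":0.0,"ty":0.0,"tz":-0.07,"rx":0.0,"ry":0.0,"rz":0.0,"grip":1.0},{"tx":0.0,"ty":0.0,"tz":0.0,"rx":0.0,"ry":0.0,"rz":0.0,"grip":1.0}])

```text
clock: 36.2
tcp_pos: [0.5262, -0.3081, 0.1709]
orientation: [-3.135, 0.076, 0.002]
contact_force: [0.2, -0.0, -7.4]
grip_width: 0.0121
```

drive_tool(commands=[{"tx":0.0,"ty":0.0,"tz":-0.05,"rx":0.0,"ry":0.0,"rz":0.0,"grip":1.0},{"tx":0.0,"ty":0.0,"tz":-0.05,"rx":0.0,"ry":0.0,"rz":0.0,"grip":1.0},{"tx":0.0,"ty":0.0,"tz":0.0,"rx":0.0,"ry":0.0,"rz":0.0,"grip":1.0}])

```text
clock: 36.58
tcp_pos: [0.5265, -0.3086, 0.1696]
orientation: [-3.136, 0.077, 0.001]
contact_force: [-0.5, -0.9, -2.2]
grip_width: 0.0125
```

Touching. A hair more, then release.

drive_tool(commands=[{"tx":0.0,"ty":0.0,"tz":-0.04,"rx":0.0,"ry":0.0,"rz":0.0,"grip":1.0},{"tx":0.0,"ty":0.0,"tz":0.0,"rx":0.0,"ry":0.0,"rz":0.0,"grip":1.0}], grip_force=25)

```text
clock: 36.83
tcp_pos: [0.5265, -0.3086, 0.1696]
orientation: [-3.136, 0.077, 0.0]
contact_force: [-3.6, 0.3, 6.2]
grip_width: 0.0122
```

drive_tool(commands=[{"tx":0.0,"ty":0.0,"tz":0.0,"rx":0.0,"ry":0.0,"rz":0.0,"grip":0.6},{"tx":0.0,"ty":0.0,"tz":0.0,"rx":0.0,"ry":0.0,"rz":0.0,"grip":0.2},{"tx":0.0,"ty":0.0,"tz":0.0,"rx":0.0,"ry":0.0,"rz":0.0,"grip":0.0},{"tx":0.0,"ty":0.0,"tz":0.4,"rx":0.0,"ry":0.0,"rz":0.0,"grip":0.0},{"tx":0.0,"ty":0.0,"tz":1.0,"rx":0.0,"ry":0.0,"rz":0.0,"grip":0.0},{"tx":0.0,"ty":0.0,"tz":1.0,"rx":0.0,"ry":0.0,"rz":0.0,"grip":0.0},{"tx":0.0,"ty":0.0,"tz":1.0,"rx":0.0,"ry":0.0,"rz":0.0,"grip":0.0},{"tx":0.0,"ty":0.0,"tz":1.0,"rx":0.0,"ry":0.0,"rz":0.0,"grip":0.0},{"tx":0.0,"ty":0.0,"tz":0.5,"rx":0.0,"ry":0.0,"rz":0.0,"grip":0.0},{"tx":0.0,"ty":0.0,"tz":0.0,"rx":0.0,"ry":0.0,"rz":0.0,"grip":0.0}])

```text
clock: 38.08
tcp_pos: [0.5266, -0.3084, 0.267]
orientation: [-3.136, 0.076, -0.0]
contact_force: [0.8, -0.6, 0.3]
grip_width: 0.0426
```

```bash
sed -i 's/16.png/17.png/g' fin.py; python3 fin.py; python3 - <<'E'
from h import *
f=grab('side');W=cloud(f)
for t in ['can_center','jar','wrench','screwdriver','mat']:
    for m in spotter.masks_of('side',t)[:1]:
        P=W[m['mask']];P=P[~np.isnan(P[:,0])];print(t,round(m['confidence'],2),np.round(np.array(m['position'])*[640,400]),np.round(np.median(P,0),3),np.round(np.percentile(P[:,2],98),3))
E
```

```text
clock 38.075
joints [ 0.2753  0.3423  0.2007  1.6859 -0.0793  1.123  -1.1202]
tcp_pos [ 0.5266 -0.3084  0.267 ]
orientation [-3.1357e+00  7.6100e-02 -2.0000e-04]
contact_force [ 0.7785 -0.6235  0.285 ]
moment [-0.0318 -0.0515 -0.0448]
grip_width 0.0426
[[ 0.999 -0.049  0.   ]
 [-0.049 -0.999  0.005]
 [ 0.    -0.005 -1.   ]] -2.782069742155237
top top z 149 plane [-8.000000e-04  1.100000e-03  1.490632e+02] rect [ 528.5 -294.1] [151.2 251.4] 87.5 3406
side top z 149 plane [-2.000000e-03  6.000000e-04  1.495874e+02] rect [ 527.4 -293.2] [155.  250.3] 87.73 3404
can_center 0.72 [336. 205.] [ 0.498 -0.033  0.115] 0.123
jar 0.64 [262. 173.] [ 0.738 -0.069  0.067] 0.074
wrench 0.71 [235. 217.] [0.782 0.055 0.007] 0.012
screwdriver 0.82 [389. 207.] [ 0.336 -0.091  0.023] 0.029
mat 0.93 [349. 160.] [ 0.474 -0.224  0.003] 0.009
```

View pics/s17.png

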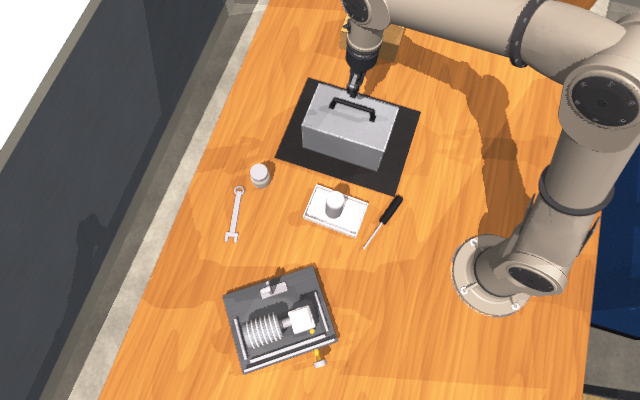

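```bash
python3 - <<'E'
from h import *
a=cv2.imread('pics/side0.png').astype(int);b=cv2.imread('pics/s17.png').astype(int);d=abs(a-b).max(2)
for n,(u,v,s) in {'wrench':(235,215,30),'jar':(260,175,14),'screwdriver':(383,222,28)}.items(): print(n,np.mean(d[v-s:v+s,u-s:u+s]>60))
print(workorder.hand_in())
E
```

```text
wrench 0.004722222222222222
jar 0.0
screwdriver 0.0
the job is handed in; nothing more can be done
None
```

The hood is off the compressor and standing on its feet in the middle of the rubber mat, and I handed the job in at about 38 s. No verdict is reported.

- **Can:** I moved it first. It stands upright in the middle of the aluminium tray.
- **Catch:** My first lift was blocked at about 15 mm of lip rise. The fingertip was too deep, probably under the blade behind the tab, and the wrist force reached about 34 N. I backed off, pulled out about 12 mm and lifted again at about 5 N. The lip rose to about 29 mm, the tab measured back at its home position, and the lip came down to rest about 20 mm above its shut height. The hand was then clear with zero force.
- **Hood:** I took it by the handle, brought it level while lifting it out of the channel at about 7 N (its own weight), and carried it over the can. I lowered it in small steps until it touched, then released it.
- **Last checks:**
  - The hood lies flat on the mat. Its centre is about 3 to 4 mm from the mat's centre, and its long side is within about 0.5° of the mat's.
  - The can is upright in the tray.
  - The jar and screwdriver match the first picture, and the wrench region too, to within 0.5% of its pixels. The detector's centre for the wrench shifted about 15 mm along its length, which I put down to the mask.
  - The gripper is clear, about 10 cm above its release height.

The 34 N was a wrist-force reading taken while the fingers were in contact. It is below both limits (40 N for the body pressing on something, 120 N at the wrist), but it was the one point where something was pushed harder than intended.

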